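# Find the heavier centrifuge tube on the balance and seat it in the dock

## Robot

A 6-joint arm with a two-finger parallel gripper is mounted at the origin on a cart in front of the work surface, level with it; the furniture and walls round the work are solid. World frame = base frame: x ahead of the robot, y to its left, z up, the work surface at z = 0. Lengths are in mm, angles in rad, forces in N, time in s.
With the tool pointing down it reaches from about 350 to 925 mm from the base axis. Payload 6.4 kg.
Tool frame: the origin (TCP) lies on the centre line of the jaws, within the pads' length; the fingertips stand 17 mm ahead of it and the grasp point (between the pads) lies 2 mm behind it (r.tip_extent is the distance from the TCP to the fingertips, in mm); z points along the fingers, y is the line along which they close (so a half turn about z gives the same grasp; the last joint's range is limited). The gripper opens to 94 mm and grips with 3 to 60 N. Pads are 16 mm wide; open, the fingers measure 119 mm over their backs; the gripper's body (75 mm by 177 mm) begins 78 mm behind the grasp point.
Start: joints at [-1.444, 0.245, 1.558, -0, 1.339, -0.174], TCP at [192.59, -620.824, 200.955] pointing down, gripper open.
Joint ranges: [-3.13, 3.13], [-1.02, 2.26], [0.13, 2.54], [-0.95, 4.09], [0.21, 2.88], [-2.74, 2.74]. Speed limits (rad/s): [2.57, 2.57, 3.14, 3.14, 3.14, 3.14].

## Interface

Orientations are given as [roll, pitch, yaw] about the fixed x, y, z axes, in that order (R = Rz(yaw) Ry(pitch) Rx(roll)).
In Python, from station import r, optics, workorder gives the robot as it stands. The module is installed in compiled form; this text tells all that it offers.
- The arm moves only by the shell command python3 -m crank 'ROWS'. ROWS is JSON, one flat list of numbers, 7 for each row, row after row: the turn, a rotation vector about the tool's x, y, z in degrees, then the shift along the tool's x, y, z in m, then the gripper's target within -1 to 1 (fully open at 1, half-way at 0, shut at -1). A call has 1 to 5 rows; each row shifts and turns the commanded pose from where the row before left it, along the tool's axes as they then stand; what a row does not reach is not made up. A row lasts 1/8 s, in which the tool goes at most 62.5 mm and 10.7 degrees, less where a joint would pass 70% of its speed; a pose out of reach is approached as far as the arm can. A call is refused whole if a number of a shift passes 0.0625 or a number of a turn 10.7, either way. A call with a gripper value outside its range is refused whole. The fingers move at their own pace and stop on an object; the grip force is fixed at half the most. Time passes only in rows, so rows that do not move let the fingers close. It gives the time, the measured TCP pose, the force, the opening and the grip force at its end, in the units of the state.
- r.state(): the state, without advancing time (a new reading comes with each control period).
- optics.grab_frame(name): name is "scene" or "top"; returns a dict with "image" (420x560x3 uint8, red, green, blue), "vertical_fov" (degrees; the focal length in pixels is half the picture's height over the tangent of half this angle, whatever the lens; pixels are square), "cx", "cy" (the principal point, pixels), "eye" and "rotation" of the camera in the world. Camera axes: x right, y up, looking along -z (the intrinsics and any distortion apply to the point x, -y, -z); pixel columns grow to the right and rows downward; lengths in mm; the calibration is good to about 2 mm. A picture is of the moment at which its call begins. There is no depth.
- workorder.sign_off(): hands the job in; it is judged then, once.
The state is a dict: "time": time; "joints": joint angles; "dq": joint speeds; "joint_torque": joint torques, N m; "position": TCP position; "tool_rot": TCP orientation; "ft_force": force on the tool from outside, world axes, zero at the start; "wrist_torque": the same for the moment, N m; "grip_width": finger opening in mm; "grip_force": force on a finger pad.
Only numpy, scipy, OpenCV 4.12 (cv2) and the standard library are available. Lean on these libraries where they do the work, as an engineer would, in place of code of your own. Each camera call takes 0.05 s, during which the arm holds its last target. There are 200 camera calls.

## Task

Put the two look-alike white-capped tubes from the violet rack into the two cups of the pivot balance and let it swing freely to see which side drops. Move the tube that dropped (the heavier one) into the dock, push it down until the stiff yellow seat under it is felt to meet its hidden stop, and lean on it there, still, with about 15 to 20 N (never over 25 N) for half a second; leave the lighter tube standing in its balance cup. Set the tubes into the balance gently and do not disturb the bottle, the timer or the roll of film.

Things in the scene. Friction and masses are not known exactly. Their poses are not given: they have to be found in the camera images.
- tube_p: One of two identical-looking conical 50 ml tubes with a white screw cap; which of the two is heavier cannot be seen, and the places are drawn at random (they weigh the lighter 65 to 85 g, the heavier 139 to 161 g). 119 mm long; origin at the tip of the conical foot, z up along the tube to the cap. Body 28 mm in diameter, cap 34 mm in diameter from 102 to 119 mm above the origin. Starts upright in an end hole of the middle row of the violet rack, 102 mm from the other tube.
- tube_q: The other white-capped tube; same description as tube_p.
- rack: Violet lattice tube rack, fixed, 112 (x) by 146 (y) by 61 mm high; origin under its centre. The tubes stand 3 mm above its underside in 30 mm square holes at y = +51 and -51 mm, x = 0; they come out straight up.
- balance: White pivot balance, fixed, base 85 (x) by 150 (y) mm; origin under its centre. The beam runs along its y axis and swings about a pivot 105 mm above the origin, axis along x. On each arm, 80 mm from the pivot, hangs an open round cup: blue at +y, orange at -y. Two white cheeks 122 mm high hold the pivot in the middle.
- beam (a joint): Tilt of the balance beam in rad, stops at -0.16 and 0.16. Positive: the blue cup is down; negative: the orange cup is down. A spring pivot brings it level (0) when empty; it tilts in proportion to the difference between the two loads and settles within a second: about 0.05 to 0.07 for the lighter tube alone, 0.11 to 0.14 for the heavier alone, 0.04 to 0.09 towards the heavier with a tube in each cup.
- cup_blue (a point): Centre of the inner floor of the blue cup; z is the cup's axis, which tilts with the beam. The cup is 32 to 33 mm wide inside with a slightly flared mouth, rim 40 mm above this point, outer rim 45 mm in diameter. A tube standing in the cup has its origin within about 5 mm of this point.
- cup_orange (a point): The same point of the orange cup. When one of two tubes is lifted out of a cup, that cup rises after it while the beam swings over to the other side, so a stiffly held tube wedges in the cup unless it is turned and raised along with it.
- dock: Grey dock, fixed: a dark 90 mm square foot plate with an upright round sleeve; origin under its centre. The sleeve's bore is 31 mm wide, its mouth flared to about 39 mm, 72 mm above the origin.
- dock_mouth (a point): Centre of the mouth of the dock's sleeve; z up.
- seat_top (a point): Centre of the top of the yellow seat disc inside the dock's sleeve, on which the tube's tip stands; 31 mm above the dock's origin when joint seat is 0, lower by the value of joint seat.
- seat (a joint): How far the seat is pushed down, m; starts at 0 to 0.004. It slides stiffly, with about 4 to 6 N when pushed slowly, stays where it is left, and does not move under a tube's weight; closed fingers on the cap can push it. A hidden rigid stop ends its travel somewhere between 0.006 and 0.018, differently each time: there the force rises steeply within a millimetre.
- bottle: Bystander: white reagent bottle with orange cap, 68 mm in diameter, 135 mm high; origin under its centre.
- timer: Bystander: small white timer, 50 by 58 by 62 mm; origin under its centre.
- film_roll: Bystander: white roll of sealing film standing on end, 62 mm in diameter, 50 mm high; origin under its centre.
Not all that is in view belongs to the job. What is shaped like the dock but green or turquoise is not meant.

How it is judged (in metres and radians):
On the way, in this order (a step that is already met when the one before it is completed fails the run):
1. the two tubes stand in opposite cups of the balance, untouched by the robot, and the balance has come to rest with one side down (((distance between tube_p and cup_blue below 0.012 m and distance between tube_q and cup_orange below 0.012 m) or (distance between tube_q and cup_blue below 0.012 m and distance between tube_p and cup_orange below 0.012 m)) and (value of joint beam above 0.035 rad or value of joint beam below -0.035 rad) and velocity of joint beam between -0.05 and 0.05 rad/s and contact force between each of the fingers, the arm and tube_p below 0.05 N and contact force between each of the fingers, the arm and tube_q below 0.05 N and contact force between each of the fingers, the arm and balance below 0.05 N), for 0.3 s.
2. a tube is pressed down in the dock onto the seat's stop: 13 to 25 N with the seat standing still (under 4 mm/s) and at least 4.5 mm down, for 0.4 s (velocity of joint seat between -0.004 and 0.004 m/s and value of joint seat above 0.0045 m and (((distance between tube_p and seat_top below 0.01 m and angle between tube_p's own z axis and vertical below 0.12 rad) and contact force between tube_p and dock between 13 and 25 N) or ((distance between tube_q and seat_top below 0.01 m and angle between tube_q's own z axis and vertical below 0.12 rad) and contact force between tube_q and dock between 13 and 25 N))), for 0.4 s.
At the end, for the whole second after the job is handed in: The heavier tube stands upright (0.12 rad) in the dock, tip within 10 mm of the seat centre, seat at least 4.5 mm down; the lighter stands in a balance cup (tip within 12 mm of its floor centre), which it tilts 0.03 to 0.092 rad (the heavier would tilt it more); both at rest ((((distance between tube_p and seat_top below 0.01 m and angle between tube_p's own z axis and vertical below 0.12 rad) and ((distance between tube_q and cup_blue below 0.012 m and value of joint beam between 0.03 and 0.092 rad) or (distance between tube_q and cup_orange below 0.012 m and value of joint beam between -0.092 and -0.03 rad))) or ((distance between tube_q and seat_top below 0.01 m and angle between tube_q's own z axis and vertical below 0.12 rad) and ((distance between tube_p and cup_blue below 0.012 m and value of joint beam between 0.03 and 0.092 rad) or (distance between tube_p and cup_orange below 0.012 m and value of joint beam between -0.092 and -0.03 rad)))) and value of joint seat above 0.0045 m and linear speed of each of tube_q, tube_p below 0.02 m/s); the robot touches nothing.
It fails at once if more than 25 N between a tube and the dock (contact force between any of tube_p, tube_q and dock above 25 N).
It fails at once if more than 20 N on the balance (contact force between any of tube_p, tube_q, the fingers, the arm and balance above 20 N).
It fails at once if the bottle, the timer or the roll of film moved more than 20 mm (distance of any of bottle, timer, film_roll from where it was at the start of the episode above 0.02 m).
It also fails if it takes over 72 s, if anything falls off the work surface, if the arm or the gripper's body presses on something with over 40 N, if the wrist force passes 120 N, or if a joint passes its speed limit or range.

## Working session

There is one attempt and no reset: what is moved stays moved. The work goes in short steps, Python scripts to look and compute and a shell command to move; the robot and the scene stay as the last step left them, time stands still between calls to the robot, and variables do not carry over. Pictures are saved under pics/ and viewed, at most 10 in all, crops included, and the job is handed in when it is done.

```bash
mkdir -p pics; cat > h.py <<'E'
import numpy as np, cv2
from station import r, optics, workorder
from scipy.spatial.transform import Rotation as R
def grab(n,f=None):
    d=optics.grab_frame(n)
    if f: cv2.imwrite('pics/'+f,d['image'][:,:,::-1])
    return d
def K(d):
    f=d['image'].shape[0]/2/np.tan(np.radians(d['vertical_fov'])/2)
    return f
def ray(d,u,v):
    f=K(d); Rm=np.array(d['rotation']).reshape(3,3)
    return np.array(d['eye']),Rm@np.array([(u-d['cx'])/f,-(v-d['cy'])/f,-1.])
def onz(d,u,v,z):
    e,w=ray(d,u,v); return e+w*(z-e[2])/w[2]
def proj(d,p):
    f=K(d); c=np.array(d['rotation']).reshape(3,3).T@(np.array(p)-np.array(d['eye']))
    return d['cx']+f*c[0]/-c[2], d['cy']-f*c[1]/-c[2]
E
python3 - <<'E'
from h import *
for n in('scene','top'):
    d=grab(n,n+'0.png'); print(n,{k:v for k,v in d.items() if k!='image'})
s=r.state(); print(s)
E
```

```text
scene {'vertical_fov': 56.007204699274006, 'cx': 280.50361745810756, 'cy': 209.6052020014215, 'eye': array([116.85324274, 659.61986041, 700.4967133 ]), 'rotation': array([ 0.9261175 , -0.00325238, -2.58112849])}
top {'vertical_fov': 52.53363847225631, 'cx': 284.45965314069286, 'cy': 215.86396075128528, 'eye': array([ 430.29764388,  -52.17007107, 1241.16122218]), 'rotation': array([ 0.08991181,  0.00793798, -1.55852758])}
{'time': 0.1, 'joints': array([-1.44409957e+00,  2.45743329e-01,  1.55888602e+00, -8.87264226e-07,
        1.33871137e+00, -1.74106903e-01]), 'dq': array([-7.99949648e-05, -2.19005038e-03, -1.37080661e-03, -3.13196495e-04,
        8.98773916e-04,  7.59864569e-04]), 'joint_torque': array([ 1.02788217e-03, -4.16915345e+01, -3.15524733e+01,  6.87418389e-02,
        3.09641648e-02, -6.70537929e-05]), 'position': array([ 192.51733779, -620.25716443,  199.95941964]), 'tool_rot': array([-3.13987087e+00, -3.01964549e-04,  3.00803604e-01]), 'ft_force': array([ 0.21516036, -1.01004055,  0.3826256 ]), 'wrist_torque': array([-0.00285159,  0.0123749 ,  0.00202146]), 'grip_force': 0.0, 'grip_width': 93.77276612313285}
```

View both.

```bash
sed -i "s/np.array(d\['rotation'\]).reshape(3,3)/R.from_euler('xyz',d['rotation']).as_matrix()/" h.py; cat h.py | grep euler
```

```text
f=K(d); Rm=R.from_euler('xyz',d['rotation']).as_matrix()
    f=K(d); c=R.from_euler('xyz',d['rotation']).as_matrix().T@(np.array(p)-np.array(d['eye']))
```

View pics/scene0.png

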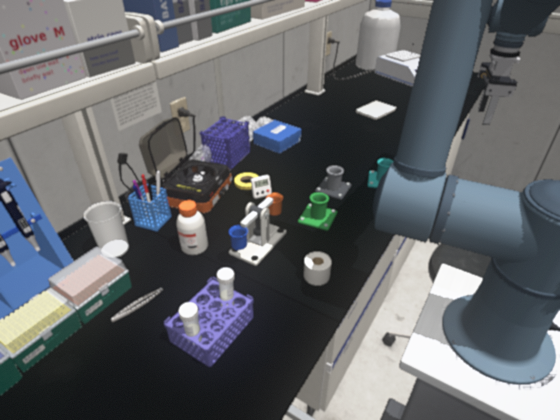

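View pics/top0.png

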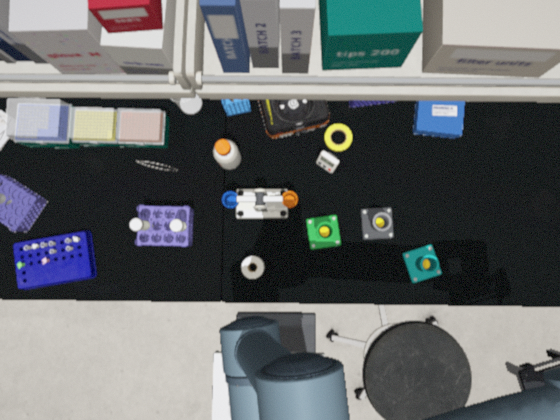

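```bash
python3 - <<'E'
from h import *
t=cv2.imread('pics/top0.png'); s=cv2.imread('pics/scene0.png')
a=cv2.resize(t[185:285,120:400],None,fx=2.8,fy=2.8,interpolation=3)
b=cv2.resize(s[160:370,160:360],None,fx=1.5,fy=1.5,interpolation=3)
c=np.zeros((a.shape[0]+315,784,3),np.uint8);c[:a.shape[0],:a.shape[1]]=a;c[a.shape[0]:,:300]=b
c[a.shape[0]:a.shape[0]+315,320:320+450]=cv2.resize(s[165:305,220:420],(450,315),interpolation=3)
cv2.imwrite('pics/crop0.png',c);print(c.shape)
E
```

```text
(595, 784, 3)
```

View pics/crop0.png

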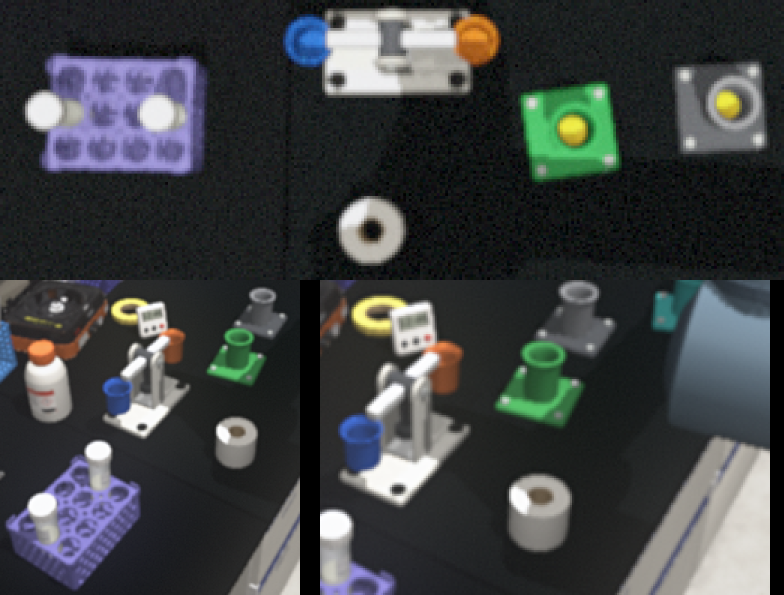

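The pictures show three sleeve docks: grey at top (382,221), green at (325,232) and turquoise at (425,265). The grey one is the one meant, because the task excludes the other two, and the crop confirms it. The white caps are at top (135,225) and (176,225), the blue cup at (230,199), the orange cup at (290,199), the bottle at (227,155), the timer at (328,161) and the film roll at (252,267).

```bash
cat >> h.py <<'E'
def blob(img,lo,hi,box):
    x0,y0,x1,y1=box
    h=cv2.cvtColor(img[y0:y1,x0:x1],cv2.COLOR_RGB2HSV)
    m=cv2.inRange(h,lo,hi); n,l,st,c=cv2.connectedComponentsWithStats(m)
    o=[]
    for i in range(1,n):
        if st[i,4]>15:
            pts=np.argwhere(l==i)[:,::-1]+[x0,y0]; o.append((st[i,4],c[i]+[x0,y0],st[i,:4]+[x0,y0,0,0],pts))
    return sorted(o,key=lambda a:-a[0])
def tri(d1,p1,d2,p2):
    e1,w1=ray(d1,*p1);e2,w2=ray(d2,*p2)
    w1/=np.linalg.norm(w1);w2/=np.linalg.norm(w2)
    A=np.c_[w1,-w2];t=np.linalg.lstsq(A,e2-e1,rcond=None)[0]
    a=e1+t[0]*w1;b=e2+t[1]*w2
    return (a+b)/2,np.linalg.norm(a-b)
E
python3 - <<'E'
from h import *
np.set_printoptions(precision=1,suppress=True)
t=grab('top');s=grab('scene');T=t['image'];S=s['image']
def show(n,bs,z=None,d=None):
    for b in bs[:3]:
        print(n,b[0],b[1],b[2], onz(d,*b[1],z) if z is not None else '')
W=((0,0,180),(180,40,255))
show('capT',blob(T,*W,(125,205,195,245)),122,t)
show('capS',blob(S,*W,(170,260,245,345)),122,s)
show('blueT',blob(T,(100,120,60),(125,255,255),(215,180,245,215)),130,t)
show('blueS',blob(S,(100,120,50),(125,255,255),(220,215,255,260)),130,s)
show('orT',blob(T,(3,120,80),(18,255,255),(280,180,305,215)),130,t)
show('orS',blob(S,(3,100,60),(18,255,255),(265,185,290,220)),130,s)
show('seatY',blob(T,(22,120,100),(35,255,255),(365,205,400,240)),31,t)
show('dockplate',blob(T,(0,0,50),(180,50,130),(355,200,400,245)),8,t)
show('baseT',blob(T,(0,0,120),(180,60,255),(225,185,300,225)),8,t)
show('rackT',blob(T,(115,50,60),(140,255,255),(120,195,205,255)),61,t)
show('filmT',blob(T,(0,0,100),(180,80,255),(235,250,270,285)),50,t)
show('filmS',blob(S,(0,0,100),(180,80,255),(300,250,335,290)),50,s)
E
```

```text
capT 138 [175.7 225.1] [170 219  13  13] [503.2 244.8 122. ]
capT 129 [135.5 224.1] [130 218  12  13] [504.6 351.4 122. ]
capT 16 [146.6 224.8] [145 223   5   5] [503.3 322.1 122. ]
capS 242 [187.8 309.6] [179 302  19  16] [505.8 354.  122. ]
capS 179 [225.  273.8] [217 268  17  13] [504.4 247.7 122. ]
capS 63 [224.6 294.4] [221 287   9  14] [471.7 290.  122. ]
blueT 249 [228.9 199.2] [221 190  17  19] [572.9 104.8 130. ]
blueS 355 [237.6 236.1] [228 224  20  26] [546.8 148.9 130. ]
orT 229 [290.  198.5] [282 190  17  19] [576.5 -56.1 130. ]
orS 265 [275.7 203.2] [265 192  19  24] [542.3   0.2 130. ]
seatY 65 [379.8 221.9] [376 218   9   9] [ 525.1 -312.8   31. ]
dockplate 640 [374.5 223.9] [360 206  35  34] [ 520.8 -302.3    8. ]
dockplate 54 [384.9 221.4] [379 216  10  13] [ 528.5 -332.5    8. ]
baseT 1222 [259.8 203.8] [236 188  52  31] [575.8  31.5   8. ]
rackT 2036 [164.3 225.8] [134 204  60  44] [505.  292.7  61. ]
filmT 393 [252.1 266.8] [241 255  24  24] [394.1  46.9  50. ]
filmS 729 [316.8 267.5] [304 252  28  33] [387.   68.4  50. ]
```

```bash
python3 - <<'E'
from h import *
np.set_printoptions(precision=1,suppress=True)
T=cv2.imread('pics/top0.png',0).astype(float);S=cv2.imread('pics/scene0.png',0).astype(float)
def edge(I,c0,c1,y0,y1,sg):
    X=[];Y=[]
    for x in range(c0,c1,3):
        g=sg*np.diff(cv2.blur(I,(5,3))[y0:y1,x]);i=g.argmax()
        if g[i]>4 and 0<i<len(g)-1:
            o=(g[i-1]-g[i+1])/(2*(g[i-1]-2*g[i]+g[i+1]));X.append(x);Y.append(y0+i+.5+o)
    X=np.array(X);Y=np.array(Y);k=np.ones(len(X),bool)
    for _ in range(4):
        p=np.polyfit(X[k],Y[k],2);k=abs(np.polyval(p,X)-Y)<1
    L=X[k].min(),X[k].max();print(k.sum(),L,p,'sagitta px',p[0]*((L[1]-L[0])/2)**2)
edge(T,5,555,292,315,1)     # front edge
edge(T,5,555,88,108,-1)    # shelf/back edge
edge(T,5,555,65,82,1)
# table front edge in scene, by columns
edge(S,200,430,200,420,1)
E
```

```text
184 (np.int64(5), np.int64(554)) [  0.    0.  298.8] sagitta px 0.15623240705990313Traceback (most recent call last):
  File "<stdin>", line 15, in <module>
  File "<stdin>", line 12, in edge
    raise TypeError("expected non-empty vector for x")
TypeError: expected non-empty vector for x
```

```bash
python3 - <<'E'
from h import *
np.set_printoptions(precision=1,suppress=True)
t=grab('top');s=grab('scene');T=t['image'];S=s['image']
for n,a,b in(('blue',(230.2,199.6),(238.2,230.8)),('orange',(290.3,199.5),(274.7,197.4)),('mouth',(382.5,221.4),(335.1,169)),
  ('cap1',(135.4,224.6),(187.5,308)),('cap2',(176,225.2),(225,272)),('pivot',(260.3,199),(264,207))):
    p,e=tri(t,a,s,b);print(n,p,e)
# rim extents
b=blob(T,(100,100,40),(125,255,255),(210,180,245,215))[0];P=b[3];print('blue',P.min(0),P.max(0))
o=blob(T,(3,100,60),(18,255,255),(275,180,310,215))[0];P=o[3];print('or',P.min(0),P.max(0))
k=blob(T,(0,0,45),(180,60,255),(350,195,405,250))[0]
print('dockplate',cv2.minAreaRect(k[3].astype(np.float32)))
for z in (0,8):print(onz(t,377.1,223.75,z))
print('base',cv2.minAreaRect(blob(T,(0,0,120),(180,60,255),(225,185,300,225))[0][3].astype(np.float32)))
for z in(75,90,105): print(z,onz(t,230.2,199.6,z),onz(t,290.3,199.5,z))
print(onz(t,382.5,221.4,72),onz(t,260.3,199,110),onz(t,260,203.7,5))
g=cv2.cvtColor(T,cv2.COLOR_RGB2GRAY)
print(g[208:238,368:398:1])
E
```

```text
blue [577.1 106.4 101.1] 3.9503370902276576
orange [579.5 -56.1  99.7] 4.042979370412941
mouth [ 524.5 -310.1   75.6] 2.95576961702278
cap1 [504.9 352.1 124.6] 4.319739949390076
cap2 [504.4 244.6 124.1] 3.611156270467544
pivot [570.5  20.  120.8] 10.96800130835965
blue [221 190] [237 209]
or [282 190] [298 208]
dockplate ((376.838623046875, 223.23289489746094), (32.735416412353516, 32.65567398071289), 85.42607879638672)
[ 522.1 -311.6    0. ]
[ 521.5 -309.9    8. ]
base ((261.5, 203.0), (30.0, 51.0), 90.0)
75 [578.7 108.9  75. ] [580.9 -57.2  75. ]
90 [576.8 106.8  90. ] [578.9 -57.1  90. ]
105 [574.9 104.8 105. ] [577.  -57.1 105. ]
[ 523.4 -311.4   72. ] [576.8  23.4 110. ] [576.5  31.    5. ]
[[ 49  54  51  53  59  56  57  53  47  54  57  60  63  62  72  91  95 102
  102 116 141 147 115  78  37  28  39  27  31  25]
 [ 75  67  67  66  72  72  71  70  69  73  67  72  69  73  78  89 112 114
  126 159 194 196 158  95  44  31  31  28  32  30]
 [ 82  71  74  71  71  72  72  77  70  76  72  73  73  71  72  75  98 111
  131 178 212 210 174 108  51  26  23  28  33  30]
 [ 80  72  71  74  6
[... 2655 characters left out ...]
118 117 118 118 118 115
  116 115 117 129 146 147 122  75  38  32  24  33]
 [116 115 115 114 113 116 119 118 119 117 118 118 114 115 119 118 117 118
  120 118 132 167 196 194 156  87  41  25  34  31]
 [131 118 116 115 117 117 117 116 117 119 118 119 118 121 119 121 118 118
  116 118 142 192 218 214 167  92  40  27  29  31]
 [148 120 119 119 116 117 117 111 118 117 117 118 118 116 117 116 118 118
  117 114 136 183 214 211 159  91  46  27  35  28]
 [151 115 114 115 116 114 117 114 117 114 115 116 113 113 116 117 119 115
  112 112 122 148 183 178 136  85  48  19  31  29]
 [137 113 116 116 111 108 110 110 110 109 109 108 108 108 109 109 108 108
  109 108  99 110 130 117  92  63  34  20  23  29]]
```

```bash
python3 -m crank '[0,0,-10.7,0,0,-0.0625,0.3, 0,0,-10.7,0,0,-0.0625,0.3, 0,0,-10.7,0,0,0,0.3, 0,0,-10.7,0,0,0,0.3, 0,0,-10.7,0,0,0,0.3]'; python3 -m crank '[0,0,-10.7,0,0,0,0.3, 0,0,-8.6,0,0,0,0.3]'
```

```text
time: 0.92
position: [192.6, -620.8, 326.0]
tool_rot: [3.142, 0.0, 1.241]
ft_force: [-0.2, -0.5, 0.7]
grip_width: 61.2
grip_force: 0.0
time: 1.18
position: [192.6, -620.8, 325.8]
tool_rot: [-3.142, -0.0, 1.577]
ft_force: [-0.0, -0.4, -0.1]
grip_width: 61.0
grip_force: 0.0
```

```bash
A='0'; python3 -m crank '[0,0,0.34,0.0578,0.0208,0,0.3, 0,0,0,0.0578,0.0208,0,0.3, 0,0,0,0.0578,0.0208,0,0.3, 0,0,0,0.0578,0.0208,0,0.3, 0,0,0,0.0578,0.0208,0,0.3]' | head -3;  python3 -m crank '[0,0,0,0.0578,0.0208,0,0.3, 0,0,0,0.0578,0.0208,0,0.3, 0,0,0,0.0578,0.0208,0,0.3, 0,0,0,0.0578,0.0208,0,0.3, 0,0,0,0.0578,0.0208,0,0.3]' | head -3; python3 -m crank '[0,0,0,0.0578,0.0208,0,0.3, 0,0,0,0.0578,0.0208,0,0.3, 0,0,0,0.0578,0.0208,0,0.3, 0,0,0,0.0578,0.0208,0,0.3, 0,0,0,0.0578,0.0208,0,0.3]'
```

```text
time: 1.8
position: [298.1, -330.4, 326.0]
tool_rot: [3.141, 0.0, 1.565]
time: 2.42
position: [403.6, -41.9, 326.3]
tool_rot: [3.14, 0.001, 1.565]
time: 3.05
position: [509.2, 246.8, 326.1]
tool_rot: [3.141, 0.0, 1.566]
ft_force: [1.0, -1.0, 0.3]
grip_width: 61.0
grip_force: 0.0
```

```bash
python3 -m crank '[0,0,-0.3,-0.001,-0.0048,0.055,0.3, 0,0,0,0,0,0.055,0.3, 0,0,0,0,0,0.055,0.3, 0,0,0,0,0,0,0.3]'; python3 - <<'E'
from h import *
t=grab('top','top1.png');s=grab('scene','scene1.png')
p=r.state()['position'];print(p,proj(t,p+[0,0,-17]),proj(s,p+[0,0,-17]))
c=np.zeros((600,800,3),np.uint8)
c[:420,:400]=cv2.resize(t['image'][170:275,125:225,::-1],(400,420),interpolation=3)
c[:420,400:]=cv2.resize(s['image'][220:325,160:260,::-1],(400,420),interpolation=3)
cv2.imwrite('pics/c1.png',c[:420])
E
```

```text
time: 3.55
position: [500.6, 242.8, 156.4]
tool_rot: [-3.132, 0.003, 1.571]
ft_force: [0.7, 0.1, 0.7]
grip_width: 61.1
grip_force: 0.0
[504.90574691 243.86903948 162.6086699 ] (np.float64(173.71593542008145), np.float64(223.85250230947705)) (np.float64(225.045948511487), np.float64(264.1366291043433))
```

View pics/c1.png

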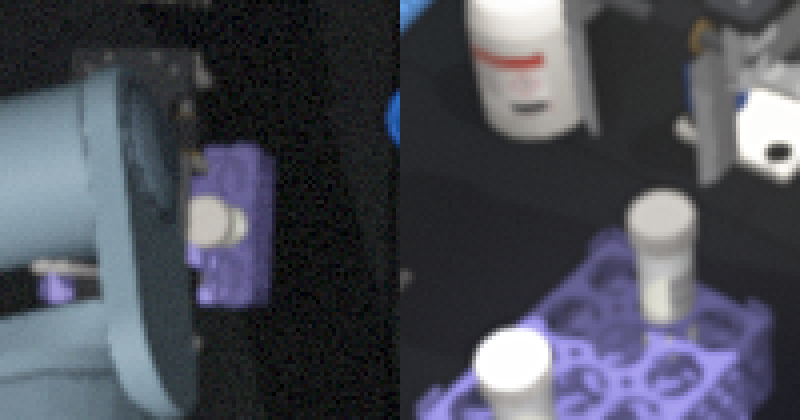

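```bash
python3 - <<'E'
from h import *
np.set_printoptions(precision=1,suppress=True)
t=grab('top');s=grab('scene')
p=r.state()['position'];print(p, r.state()['tool_rot'],r.state()['joints'])
for dx in(-30.5,-43,30.5,43):
  for dy in(-8,8): print(dx,dy,np.array(proj(s,p+[dx,dy,-17])),np.array(proj(t,p+[dx,dy,-17])))
print(onz(s,225.5,271.2,122),onz(t,175.9,225.2,122))
E
```

```text
[506.1 244.2 164.4] [ 3.1 -0.   1.6] [0.2 0.1 1.8 0.  1.2 0.2]
-30.5 -8 [239.2 266.8] [176.1 235.2]
-30.5 8 [234.2 271.8] [169.9 235.1]
-43 -8 [244.4 269.3] [175.9 240. ]
-43 8 [239.5 274.4] [169.7 240. ]
30.5 -8 [215.  255.2] [176.9 211.6]
30.5 8 [209.8 259.9] [170.8 211.5]
43 -8 [210.2 252.9] [177.1 206.8]
43 8 [205.  257.6] [170.9 206.7]
[508.1 241.5 122. ] [503.  244.3 122. ]
```

```bash
python3 - <<'E'
from h import *
s=cv2.imread('pics/scene1.png')
c=cv2.resize(s[235:285,195:255],None,fx=12,fy=12,interpolation=cv2.INTER_CUBIC)
cv2.imwrite('pics/c2.png',c)
E
```

```text
(no output)
```

View pics/c2.png

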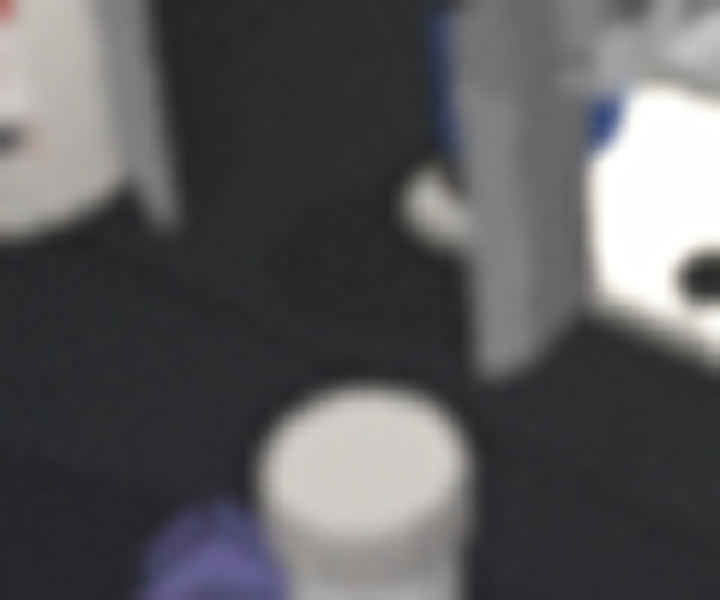

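```bash
python3 -m crank '[0,0,0,0,0,0,0.3]'; python3 -m crank '[0,0,0,0,0,0,0.3]'; python3 - <<'E'
from h import *
np.set_printoptions(precision=2,suppress=True)
print(r.tip_extent)
for i in range(3):
    s=r.state();print(s['time'],s['position'],s['dq'])
    d=grab('scene')
p=s['position']
print(np.array(proj(d,p+[-30.5,8,-17])),np.array(proj(d,p+[30.5,8,-17])))
h=cv2.cvtColor(d['image'],cv2.COLOR_RGB2GRAY)
a=cv2.cvtColor(cv2.imread('pics/scene1.png'),cv2.COLOR_BGR2GRAY)
# vertical shift of finger tip vs earlier picture
tp=a[240:275,228:248]; m=cv2.matchTemplate(h[225:290,220:256],tp,cv2.TM_CCOEFF_NORMED);print(cv2.minMaxLoc(m)[1:],'ref loc (8,15)')
E
```

```text
time: 3.88
position: [505.7, 244.0, 163.7]
tool_rot: [3.137, -0.001, 1.571]
ft_force: [-0.8, -0.1, 0.5]
grip_width: 60.8
grip_force: 0.0
time: 4.0
position: [504.8, 243.8, 162.4]
tool_rot: [3.139, -0.001, 1.571]
ft_force: [0.4, -0.6, -0.3]
grip_width: 61.0
grip_force: 0.0
17.0
4.0 [504.84 243.84 162.44] [ 0.    0.01  0.01  0.   -0.   -0.  ]
4.05 [504.6  243.79 162.01] [-0.    0.01  0.01 -0.   -0.   -0.  ]
4.1 [504.38 243.73 161.66] [-0.    0.    0.01  0.   -0.   -0.  ]
[235.2  273.06] [210.78 261.14]
(0.9875178933143616, (12, 0), (8, 15)) ref loc (8,15)
```

```bash
python3 -m crank '[0,0,0,0.0008,0,0.04,0.3, 0,0,0,0,0,0.025,0.3, 0,0,0,0,0,0.011,0.3, 0,0,0,0,0,0.002,0.3, 0,0,0,0,0,0,0.3]';python3 -m crank '[0,0,0,0,0,0,-1, 0,0,0,0,0,0,-1, 0,0,0,0,0,0,-1, 0,0,0,0,0,0,-1]'; python3 -c "
from h import *
print(grab('scene','s3.png')['cx'],grab('top','t3.png')['cy'])"
```

```text
time: 4.78
position: [504.9, 244.6, 84.0]
tool_rot: [3.14, -0.0, 1.571]
ft_force: [-0.9, -0.2, 0.5]
grip_width: 61.2
grip_force: 0.0
time: 5.28
position: [504.3, 244.5, 83.2]
tool_rot: [3.141, -0.0, 1.571]
ft_force: [0.1, -0.4, 0.7]
grip_width: 32.2
grip_force: 30.0
280.50361745810756 215.86396075128528
```

```bash
python3 -m crank '[0,0,0,0,0,-0.015,-1, 0,0,0,0,0,-0.045,-1, 0,0,0,0,0,-0.06,-1, 0,0,0,0,0,-0.045,-1, 0,0,0,0,0,-0.02,-1]';python3 -m crank '[0,0,0,0,0,-0.005,-1, 0,0,0,0,0,0,-1, 0,0,0,0,0,0,-1, 0,0,0,0,0,0,-1]'; python3 - <<'E'
from h import *
s=grab('scene','s4.png');t=grab('top','t4.png')
st=r.state();print(st['position'],st['tool_rot'],st['ft_force'],st['grip_width'])
p=st['position']
for q in([0,0,2],[0,0,-80],[0,0,37]): print(proj(s,p+q),proj(t,p+q))
a=s['image'][150:300,160:300,::-1];b=t['image'][150:300,110:250,::-1]
cv2.imwrite('pics/c4.png',cv2.resize(np.hstack([a,b]),None,fx=2.8,fy=2.8,interpolation=2))
E
```

```text
time: 6.0
position: [504.8, 244.8, 271.8]
tool_rot: [3.137, -0.001, 1.571]
ft_force: [1.7, -0.1, -1.7]
grip_width: 32.5
grip_force: 30.0
time: 6.5
position: [503.5, 244.3, 271.4]
tool_rot: [-3.139, 0.001, 1.571]
ft_force: [0.4, -0.1, -1.1]
grip_width: 32.4
grip_force: 30.0
[503.77942431 244.37762044 272.11708291] [-3.14019825e+00  3.15739618e-04  1.57063726e+00] [ 0.51652119  0.29967382 -0.92025408] 32.54961025933113
(np.float64(219.49631114735706), np.float64(212.73482285500174)) (np.float64(158.4536347708703), np.float64(220.34365747094827))
(np.float64(223.36001510703397), np.float64(247.00104695375518)) (np.float64(168.47930561988386), np.float64(222.96891952192632))
(np.float64(217.67678061966092), np.float64(196.59786167286924)) (np.float64(153.64251506400188), np.float64(219.0838465137197))
```

View pics/c4.png

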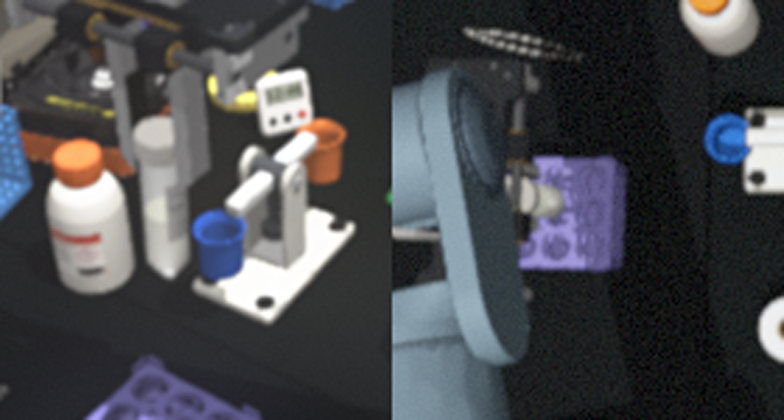

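```bash
python3 -m crank '[0,0,0,-0.022,0.0115,0,-1, 0,0,0,-0.042,0.0215,0,-1, 0,0,0,-0.042,0.0215,0.015,-1, 0,0,0,-0.024,0.0125,0.02,-1, 0,0,0,-0.009,0.005,0.015,-1]';python3 -m crank '[0,0,0,0,0,0.007,-1, 0,0,0,0,0,0,-1, 0,0,0,0,0,0,-1, 0,0,0,0,0,0,-1]'; python3 - <<'E'
from h import *
s=grab('scene','s5.png');t=grab('top','t5.png')
st=r.state();print(st['position'],st['tool_rot'],st['ft_force'],st['grip_width'])
p=st['position']
for q in([0,0,-80],[0,0,37]): print(proj(s,p+q),proj(t,p+q))
a=s['image'][180:280,200:300,::-1];b=t['image'][150:250,190:290,::-1]
cv2.imwrite('pics/c5.png',cv2.resize(np.hstack([a,b]),None,fx=4,fy=4,interpolation=2))
E
```

```text
time: 7.22
position: [576.2, 104.2, 221.7]
tool_rot: [-3.14, -0.0, 1.569]
ft_force: [-0.0, -0.1, -0.9]
grip_width: 32.3
grip_force: 30.0
time: 7.72
position: [576.3, 106.1, 216.8]
tool_rot: [3.14, -0.0, 1.572]
ft_force: [-0.3, 0.4, -1.5]
grip_width: 32.4
grip_force: 30.0
[576.19589324 105.77495135 216.54116578] [3.14061707e+00 9.40089429e-06 1.57123353e+00] [-0.11596983  0.57971012 -1.06733956] 32.575170539182864
(np.float64(238.57947470395723), np.float64(219.1087466045111)) (np.float64(228.19954025665953), np.float64(197.56420154928657))
(np.float64(235.2434015683831), np.float64(175.86555615250032)) (np.float64(221.23552530709838), np.float64(190.94912996885628))
```

View pics/c5.png

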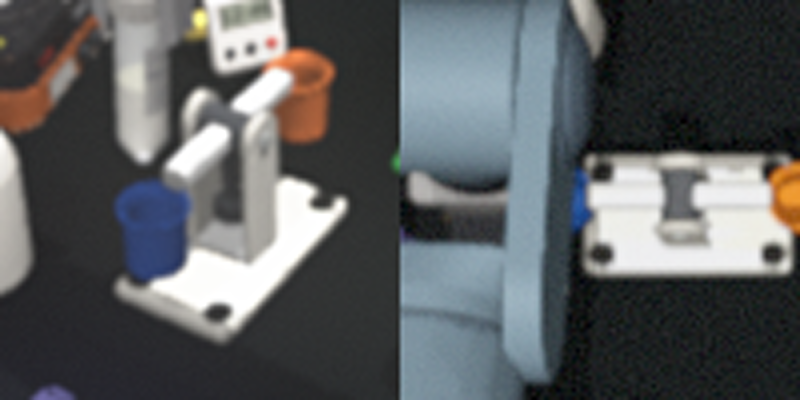

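```bash
python3 - <<'E'
from h import *
np.set_printoptions(precision=1,suppress=True)
t=grab('top');s=grab('scene')
for a in((229.4,198.4),(230.2,199.6),(229.8,199)): print(tri(t,a,s,(241.2,228.9)))
for a in((289.6,198.4),(290.3,199.5)): print('or',tri(t,a,s,(274.7+2.5,197.4-1.5)))
for z in (95,100,105,110): print(z,onz(s,241.2,228.9,z),onz(t,229.8,199,z),'or',onz(s,277.2,195.9,z),onz(t,290,199,z))
# blue silhouette in scene: left/right edges, bottom
b=blob(s['image'],(100,100,30),(125,255,255),(215,210,260,260))[0];P=b[3]
for v in range(P[:,1].min(),P[:,1].max()+1):
    x=P[P[:,1]==v][:,0];print(v,x.min(),x.max(),end='; ')
E
```

```text
(array([575.1, 105. , 107.8]), np.float64(6.1369564418556815))
(array([573.6, 103.8, 107.3]), np.float64(2.2903916272802944))
(array([574.4, 104.4, 107.6]), np.float64(4.2141646782608095))
or (array([577.4, -56.4, 105.9]), np.float64(5.455155290393297))
or (array([576. , -57.5, 105.5]), np.float64(1.9666675653116044))
95 [581.9  91.9  95. ] [577.8 107.3  95. ] or [583.2 -70.5  95. ] [579.6 -56.3  95. ]
100 [578.1  96.6 100. ] [577.2 106.6 100. ] or [579.3 -64.5 100. ] [579.  -56.3 100. ]
105 [574.2 101.3 105. ] [576.5 105.9 105. ] or [575.5 -58.5 105. ] [578.3 -56.2 105. ]
110 [570.4 106.  110. ] [575.9 105.2 110. ] or [571.6 -52.4 110. ] [577.7 -56.2 110. ]
225 234 239; 226 232 240; 227 231 241; 228 230 245; 229 229 246; 230 229 246; 231 229 246; 232 229 246; 233 229 246; 234 229 245; 235 230 245; 236 231 245; 237 231 245; 238 231 245; 239 231 245; 240 231 245; 241 231 245; 242 231 245; 243 231 245; 244 232 245; 245 232 244; 246 232 244; 247 232 243; 248 233 240; 249 234 237;
```

```bash
python3 - <<'E'
from h import *
t=cv2.imread('pics/t4.png')[:,:,::-1]
d=grab('top')
p=np.array([503.7,244.4,272])
for z in(0,-25,-80): print(z,proj(d,p+[0,0,z]),proj(d,p+[14,0,z]),proj(d,p+[-14,0,z]),proj(d,p+[0,-14,z]))
h=cv2.cvtColor(t,cv2.COLOR_RGB2HSV)[208:240,150:182]
print('\n'.join(' '.join('%3d'%(v[2] if v[1]<60 else -v[1]) for v in row) for row in h))
E
```

```text
0 (np.float64(158.72252076330238), np.float64(220.45143009613568)) (np.float64(158.95922910263909), np.float64(214.36506696194607)) (np.float64(158.48520163352566), np.float64(226.5534981794087)) (np.float64(164.8197801454455), np.float64(220.5223747488198))
-25 (np.float64(161.93962805186965), np.float64(221.29291164072748)) (np.float64(162.16640951273564), np.float64(215.35693772413074)) (np.float64(161.71227601277056), np.float64(227.24382036502843)) (np.float64(167.8853673518375), np.float64(221.36219474559354))
-80 (np.float64(168.4823223859047), np.float64(223.00424919964604)) (np.float64(168.6895498191616), np.float64(217.37432100796585)) (np.float64(168.2746006966159), np.float64(228.64760527548293)) (np.float64(174.11985133356302), np.float64(223.07013647581132))
 51  74 178  83  89  80 174 180 196  65 101 191 183 181 182 179 179 180 177 179 178 169 170 166 165 168 168 167 170 171 165 164
 48  73  76  76  87  80  80  93  89  88  89 120 189 182 183 181 178 175 174 177 177 176 172 171 163 169 168 165 165 166 168 168
 48  60  65  77  91  78  72  92 100  97  99  98 152 178 182 1
[... 3144 characters left out ...]
63 194  65  57 186  58  45 168 167 172 176 181 176 175 171 172 170 170 173 169 167 174 177 179 178 167 167 176 169 170 173
 68 185  66  69  65  85  90 185 164 170 172 175 180 175 169 167 170 168 171 163 168 167 169 171 180 178 170 167 174 166 170 173
 67  70 190  60  65  88 188 169 171 170 173 173 176 174 170 171 167 167 175 168 172 170 168 172 176 175 170 166 169 165 169 173
 63 181 196 190  70 184 173 167 172 170 171 174 177 173 172 169 154 170 170 169 167 169 161 171 177 175 167 165 169 166 170 170
 72 192  69 189  74 173 170 168 174 176 171 175 178 173 166 163 166 167 169 170 170 173 168 176 177 173 172 168 173 171 167 169<stdin>:7: RuntimeWarning: overflow encountered in scalar negative
```

```bash
python3 -m crank '[0,0,0,-0.0045,-0.0008,0.01,-1, 0,0,0,0,0,0.012,-1, 0,0,0,0,0,0.008,-1, 0,0,0,0,0,0.004,-1, 0,0,0,0,0,0.001,-1]';python3 -m crank '[0,0,0,0,0,0.004,-1, 0,0,0,0,0,0.003,-1, 0,0,0,0,0,0.002,-1, 0,0,0,0,0,0,-1]'; python3 - <<'E'
from h import *
s=grab('scene','s6.png')
st=r.state();print(st['position'],st['tool_rot'],st['ft_force'],st['wrist_torque'])
cv2.imwrite('pics/c6.png',cv2.resize(s['image'][170:270,200:300,::-1],None,fx=5,fy=5,interpolation=2))
E
```

```text
time: 8.6
position: [575.1, 101.0, 180.6]
tool_rot: [-3.141, -0.0, 1.571]
ft_force: [0.5, 0.3, -0.8]
grip_width: 32.5
grip_force: 30.0
time: 9.1
position: [575.2, 101.0, 171.8]
tool_rot: [-3.141, -0.0, 1.571]
ft_force: [0.6, 0.5, -1.1]
grip_width: 32.5
grip_force: 30.0
[575.2625565  100.91537749 171.95726137] [3.14158816e+00 1.68080252e-05 1.57065243e+00] [-0.20237741 -0.52861052 -1.17277488] [-0.00864523 -0.03149343 -0.01134626]
```

View pics/c6.png

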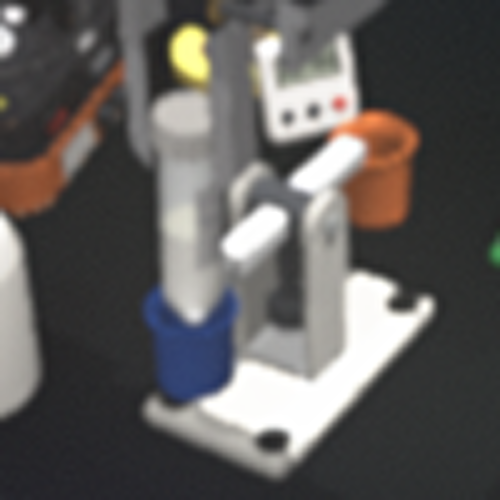

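The crop shows the tube's foot well centred in the blue cup's mouth, with no lateral force, so I continue down and release.

```bash
python3 -m crank '[0,0,0,0,0,0.006,-1, 0,0,0,0,0,0.008,-1, 0,0,0,0,0,0.006,-1, 0,0,0,0,0,0.003,-1, 0,0,0,0,0,0,-1]';python3 -m crank '[0,0,0,0,0,0,0.3, 0,0,0,0,0,0,0.3, 0,0,0,0,0,0,0.3, 0,0,0,0,0,0,0.3, 0,0,0,0,0,0,0.3]'; python3 -m crank '[0,0,0,0,0,-0.02,0.3, 0,0,0,0,0,-0.045,0.3, 0,0,0,0,0,-0.05,0.3, 0,0,0,0,0,-0.045,0.3, 0,0,0,0,0,-0.015,0.3]'; python3 - <<'E'
from h import *
s=grab('scene','s7.png');S=s['image']
for n,a in(('blue',((100,100,30),(125,255,255),(215,205,260,275))),('or',((3,100,60),(18,255,255),(260,180,295,225)))):
    b=blob(S,*a)[0];print(n,b[0],b[1],b[3].min(0),b[3].max(0))
E
```

```text
time: 9.78
position: [575.1, 101.0, 148.6]
tool_rot: [-3.141, -0.0, 1.571]
ft_force: [0.6, 0.0, -0.3]
grip_width: 32.5
grip_force: 30.0
time: 10.4
position: [575.3, 100.9, 149.0]
tool_rot: [3.142, 0.0, 1.571]
ft_force: [-0.1, -0.2, -0.2]
grip_width: 61.2
grip_force: 0.0
time: 11.02
position: [576.6, 101.0, 329.0]
tool_rot: [3.134, 0.0, 1.571]
ft_force: [-0.2, 0.2, -0.8]
grip_width: 61.0
grip_force: 0.0
blue 172 [237.95348837 241.90697674] [229 229] [246 249]
or 285 [275.9754386  201.27368421] [266 190] [283 213]
```

```bash
python3 -m crank '[0,0,0,0.035,-0.010,0,0.3, 0,0,0,0.059,-0.017,0,0.3, 0,0,0,0.06,-0.017,0,0.3, 0,0,0,0.058,-0.017,0,0.3, 0,0,0,0.027,-0.008,0.02,0.3]';python3 -m crank '[0,0,0,0.010,-0.002,0.04,0.3, 0,0,0,0,0,0.05,0.3, 0,0,0,0,0,0.03,0.3, 0,0,0,0,0,0.01,0.3, 0,0,0,0,0,0,0.3]'; python3 -m crank '[0,0,0,0,0,0,0.3, 0,0,0,0,0,0,0.3]'
```

```text
time: 11.7
position: [505.0, 342.6, 303.4]
tool_rot: [3.141, -0.0, 1.574]
ft_force: [1.2, -0.3, -0.5]
grip_width: 61.0
grip_force: 0.0
time: 12.32
position: [503.9, 349.7, 173.2]
tool_rot: [-3.14, 0.001, 1.571]
ft_force: [-0.6, -0.5, 1.1]
grip_width: 60.9
grip_force: 0.0
time: 12.58
position: [505.1, 350.3, 175.6]
tool_rot: [3.139, -0.001, 1.571]
ft_force: [-0.4, 0.5, -1.0]
grip_width: 61.3
grip_force: 0.0
```

```bash
python3 -m crank '[0,0,0,0,0,0.02,0.3, 0,0,0,0,0,0.036,0.3, 0,0,0,0,0,0.025,0.3, 0,0,0,0,0,0.009,0.3, 0,0,0,0,0,0.001,0.3]';python3 -m crank '[0,0,0,0,0,0,0.3, 0,0,0,0,0,0,-1, 0,0,0,0,0,0,-1, 0,0,0,0,0,0,-1, 0,0,0,0,0,0,-1]';python3 -m crank '[0,0,0,0,0,-0.015,-1, 0,0,0,0,0,-0.045,-1, 0,0,0,0,0,-0.06,-1, 0,0,0,0,0,-0.045,-1, 0,0,0,0,0,-0.025,-1]';python3 -m crank '[0,0,0,0,0,0,-1, 0,0,0,0,0,0,-1, 0,0,0,0,0,0,-1, 0,0,0,0,0,0,-1]'; python3 - <<'E'
from h import *
s=grab('scene','s8.png');t=grab('top','t8.png')
p=r.state()['position'];print(p)
for z in (-80,-65,37): print(proj(s,p+[0,0,z]),proj(t,p+[0,0,z]))
# tube silhouette in scene difference image vs s7
def g(f):return cv2.imread('pics/'+f,0).astype(int)
d=np.abs(g('s8.png')-g('s7.png'));
for v in range(220,285,3): 
    x=np.where(d[v,120:240]>18)[0]+120;print(v,(x.min(),x.max(),len(x)) if len(x) else '-',end='; ')
h=cv2.cvtColor(t['image'],cv2.COLOR_RGB2HSV)[208:236,112:142]
print();print('\n'.join(' '.join('%3d'%(v[2] if v[1]<60 else 0) for v in row) for row in h))
E
```

```text
time: 13.2
position: [504.0, 349.8, 82.3]
tool_rot: [-3.141, 0.0, 1.571]
ft_force: [-0.6, 0.2, -0.4]
grip_width: 61.5
grip_force: 0.0
time: 13.82
position: [504.7, 350.0, 83.3]
tool_rot: [3.14, -0.0, 1.571]
ft_force: [0.6, -0.1, 1.1]
grip_width: 31.9
grip_force: 30.0
time: 14.45
position: [504.5, 350.4, 277.2]
tool_rot: [3.139, -0.002, 1.571]
ft_force: [0.3, 0.6, -2.2]
grip_width: 32.6
grip_force: 30.0
time: 14.95
position: [503.7, 349.7, 271.5]
tool_rot: [-3.139, 0.001, 1.571]
ft_force: [0.1, -0.3, -1.3]
grip_width: 32.0
grip_force: 30.0
[504.01373627 349.83654151 272.17423548]
(np.float64(184.65073473838112), np.float64(281.9796455030649)) (np.float64(126.04752255996394), np.float64(222.37712284651326))
(np.float64(183.39058080720454), np.float64(275.8902432393014)) (np.float64(123.72333787163808), np.float64(221.91962501353683))
(np.float64(173.83233588110699), np.float64(229.70223648028465)) (np.float64(105.95645187455054), np.float64(218.42235051412442))
220 (np.int64(157), np.int64(199), 36); 223 (np.int64(160), np.int64(195), 33); 226 (np.int64(164), np.int64(190), 26); 229 (n
[... 3413 characters left out ...]
  42  38   0  35  22  27  33  33  27  35  25  33  34  37  21  29   0  27  29   0   0   0   0   0   0
102  98  95  68  42  31  29  29  26  30   0  29  20  28  32  34  36   0  35  33  40  32  22  27   0   0   0   0   0   0
 77  69  73  47   0   0  32   0  34  32  29   0  29  30   0  29   0  36  25  31   0  34  31  37   0   0   0   0   0   0
 46  50  47  39   0  29  31  35  41  29  33  34  30   0  31  31  30  32   0  33  36  29  32  32   0   0   0   0   0   0
 26  30  33  29   0  22  31   0  28  33  20   0  27  27  34  37  30  34  34   0   0  26  24  39   0   0   0   0   0   0
 33  30  35   0  32  29  35   0  33  32   0  34  36   0   0  20  33  32  30  35  28  37  27  31   0   0   0   0   0   0
```

```bash
python3 -m crank '[0,0,0,-0.02,0.004,-0.03,-1, 0,0,0,-0.045,0.008,-0.03,-1, 0,0,0,-0.06,0.0105,0,-1, 0,0,0,-0.06,0.0105,0,-1, 0,0,0,-0.06,0.0105,0,-1]';python3 -m crank '[0,0,0,-0.06,0.0105,0,-1, 0,0,0,-0.055,0.010,0,-1, 0,0,0,-0.035,0.006,0.01,-1, 0,0,0,-0.014,0.0027,0.02,-1, 0,0,0,0,0,0.03,-1]';python3 -m crank '[0,0,0,0,0,0.03,-1, 0,0,0,0,0,0.02,-1, 0,0,0,0,0,0.008,-1, 0,0,0,0,0,0.002,-1, 0,0,0,0,0,0,-1]'; python3 - <<'E'
from h import *
s=grab('scene','s9.png');t=grab('top','t9.png')
p=r.state()['position'];print(p)
for z in (-80,-65,37): print(proj(s,p+[0,0,z]),proj(t,p+[0,0,z]))
cv2.imwrite('pics/c9.png',cv2.resize(s['image'][150:260,210:310,::-1],None,fx=5,fy=5,interpolation=2))
E
```

```text
time: 15.68
position: [547.8, 103.1, 333.0]
tool_rot: [3.141, -0.0, 1.571]
ft_force: [-0.1, -0.2, -1.1]
grip_width: 32.0
grip_force: 30.0
time: 16.3
position: [577.2, -59.5, 272.0]
tool_rot: [3.141, -0.0, 1.57]
ft_force: [1.0, -0.2, -1.8]
grip_width: 32.1
grip_force: 30.0
time: 16.92
position: [577.6, -59.1, 214.0]
tool_rot: [3.14, 0.0, 1.571]
ft_force: [0.2, 0.0, -1.0]
grip_width: 32.1
grip_force: 30.0
[577.56391661 -59.19372987 214.12896634]
(np.float64(276.657381884515), np.float64(186.29103527620174)) (np.float64(291.17890784597824), np.float64(197.8681942409675))
(np.float64(276.6421850968286), np.float64(181.41327966065688)) (np.float64(291.2240707140442), np.float64(197.1033031157797))
(np.float64(276.5312182759782), np.float64(145.79594758287988)) (np.float64(291.5669940884225), np.float64(191.29545572003417))
```

View pics/c9.png

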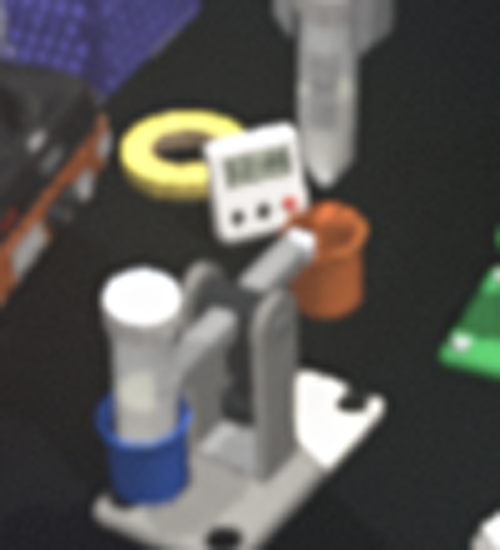

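```bash
python3 -m crank '[0,0,0,0,-0.0022,0.008,-1, 0,0,0,0,0,0.012,-1, 0,0,0,0,0,0.009,-1, 0,0,0,0,0,0.005,-1, 0,0,0,0,0,0.002,-1]';python3 -m crank '[0,0,0,0,0,0.003,-1, 0,0,0,0,0,0.003,-1, 0,0,0,0,0,0.003,-1, 0,0,0,0,0,0.002,-1, 0,0,0,0,0,0,-1]';python3 - <<'E'
from h import *
s=grab('scene','s10.png');S=s['image']
b=blob(S,(3,100,60),(18,255,255),(260,180,295,225))[0];P=b[3];print(b[0],b[1],P.min(0),P.max(0))
g=cv2.cvtColor(S,cv2.COLOR_RGB2GRAY)
print(g[176:206,262:290])
E
```

```text
time: 17.65
position: [574.6, -59.0, 176.4]
tool_rot: [-3.141, -0.0, 1.571]
ft_force: [1.2, 0.6, -2.1]
grip_width: 32.4
grip_force: 30.0
time: 18.27
position: [574.7, -59.0, 165.9]
tool_rot: [-3.142, -0.0, 1.571]
ft_force: [0.1, 0.1, -0.4]
grip_width: 32.6
grip_force: 30.0
185 [276.33513514 206.92972973] [268 195] [283 215]
[[250 255 255 255 255 255 234 142  90 129 157 163 167 168 166 162 157 151
  138 121 117 112  93  68  49  44  42  41]
 [255 255 255 255 252 250 239 163  99 128 153 156 158 162 162 157 152 151
  141 124 111  91  67  48  42  41  42  42]
 [252 249 245 239 228 226 228 166 105 128 149 147 146 147 148 145 144 148
  142 122  94  66  49  42  42  42  43  41]
 [227 211 200 190 174 189 220 176 114 129 147 143 139 139 141 138 141 146
  141 121  82  51  41  41  43  43  42  42]
 [184 163 153 146 136 167 218 197 134 129 146 141 137 137 137 138 141 148
  142 122  80  46  41  44  42  42  42  41]
 [160 137 127 124 118 149 211 213 152 132 146 143 141 139 138 137 145 153
  148 123  81  46  41  44  44  43  42  42]
 [143 121 116 120 119 141 199 216 161 138 151 144 140 141 137 138 151 16
[... 2036 characters left out ...]
 72 107 143 170 183 186 185 176 159 133 124 151 187 201 193 165 136 122
  120 113  81  49  43  43  44  43  43  42]
 [117 154 174 184 188 184 177 160 134 113 103 123 163 185 178 153 132 121
  110  88  61  43  41  42  44  43  42  43]
 [160 180 186 187 185 178 159 135 114 102  93  99 124 137 131 118 107 107
  101  82  58  45  43  45  46  43  43  43]
 [181 189 187 186 176 157 134 115 103  94  86  88  95  97  93  91  94 101
   99  82  57  45  45  44  41  44  42  41]
 [189 188 187 176 158 135 115 103  94  88  84  87  89  89  91  93 101 103
  101  84  60  44  44  43  43  43  42  42]
 [189 186 176 158 134 114 102  93  85  83  85  90  93  96  99 103 106 107
  103  85  59  44  44  43  45  41  43  43]]
```

```bash
cat > m.py <<'E'
from h import *
import sys
for f in sys.argv[1:]:
    S=cv2.imread('pics/'+f)[:,:,::-1]
    o=[]
    for a in(((100,100,30),(125,255,255),(215,205,260,275)),((3,100,60),(18,255,255),(258,180,295,225))):
        b=blob(S,*a)[0];o+=[b[0],b[1].round(1),b[3].min(0),b[3].max(0)]
    # cup bodies' vertical profile: bottom edge subpixel at 3 columns
    g=cv2.cvtColor(S,cv2.COLOR_RGB2HSV)[:,:,1].astype(float)
    hs=cv2.cvtColor(S,cv2.COLOR_RGB2HSV)
    print(f,*o)
    for v in (200,204,208,212,214): 
        m=(hs[v,255:292,0]<18)&(hs[v,255:292,0]>3)&(hs[v,255:292,1]>100)&(hs[v,255:292,2]>50);x=np.where(m)[0]+255;print(v,(x.min(),x.max()) if len(x) else '',end=' ')
    print()
E
python3 m.py scene0.png s5.png s7.png s9.png s10.png; python3 - <<'E'
from h import *
s=grab('scene','s11.png');st=r.state();print(st['position'],st['ft_force'],st['wrist_torque'])
# template shift of blue cup+cap (rigid w/ beam) s9 -> s10
a=cv2.imread('pics/s9.png',0);
for f in('s10.png','s11.png'):
    b=cv2.imread('pics/'+f,0)
    for nm,(x0,y0,x1,y1) in dict(blue=(227,203,250,252),orlow=(270,204,286,216)).items():
        (dx,dy),q=cv2.phaseCorrelate(np.float64(a[y0:y1,x0:x1]),np.float64(b[y0:y1,x0:x1]),cv2.createHanningWindow((x1-x0,y1-y0),cv2.CV_64F));print(f,nm,round(dx,2),round(dy,2),round(q,2))
E
```

```text
scene0.png 370 [237.6 236.2] [228 224] [247 249] 266 [275.7 203.3] [265 192] [283 215]
200 (np.int64(274), np.int64(282)) 204 (np.int64(272), np.int64(281)) 208 (np.int64(269), np.int64(281)) 212 (np.int64(270), np.int64(280)) 214 (np.int64(270), np.int64(279)) 
s5.png 348 [237.6 236.5] [229 225] [246 249] 267 [275.9 203.3] [265 192] [283 215]
200 (np.int64(274), np.int64(282)) 204 (np.int64(272), np.int64(281)) 208 (np.int64(269), np.int64(281)) 212 (np.int64(270), np.int64(281)) 214 (np.int64(271), np.int64(280)) 
s7.png 172 [238.  241.9] [229 229] [246 249] 285 [276.  201.3] [266 190] [283 213]
200 (np.int64(273), np.int64(282)) 204 (np.int64(271), np.int64(282)) 208 (np.int64(269), np.int64(282)) 212 (np.int64(271), np.int64(280)) 214  
s9.png 210 [238.4 241.8] [229 229] [247 250] 280 [276.2 201.7] [268 190] [283 213]
200 (np.int64(273), np.int64(282)) 204 (np.int64(270), np.int64(282)) 208 (np.int64(269), np.int64(282)) 212 (np.int64(270), np.int64(280)) 214  
s10.png 237 [237.9 240.5] [228 227] [247 249] 185 [276.3 206.9] [268 195] [283 215]
200 (np.int64(279), np.int64(282)) 204 (np.int64(271), np.int64(282)) 208 (np.int64(269), np.int64(282)) 212 (np.int64(270), np.int64(281)) 214 (np.int64(271), np.int64(279)) 
[574.74257756 -59.01977383 166.02920758] [-0.60780593  0.03899053 -0.9987543 ] [ 0.05107107 -0.0733758   0.0464174 ]
s10.png blue 0.51 -1.57 0.84
s10.png orlow -0.25 0.47 0.99
s11.png blue 0.01 -1.19 0.6
s11.png orlow -0.18 0.46 0.96
```

```bash
cat > b.py <<'E'
from h import *
import sys
f=sys.argv[1];s=grab('scene',f);st=r.state();print(st['position'].round(1),st['ft_force'].round(1))
a=cv2.imread('pics/s9.png',0);b=cv2.imread('pics/'+f,0)
tp=a[205:251,225:250]
m=cv2.matchTemplate(cv2.resize(b[197:259,217:258],None,fx=5,fy=5,interpolation=2),cv2.resize(tp,None,fx=5,fy=5,interpolation=2),cv2.TM_CCOEFF_NORMED)
_,q,_,l=cv2.minMaxLoc(m);print(f,'blue shift vs s9',l[0]/5-8,l[1]/5-8,round(q,3))
E
python3 -m crank '[0,0,0,0,0,0,-1]' >/dev/null; python3 b.py s12.png
python3 -m crank '[0,0,0,0.001,0,0,-1, 0,0,0,0.001,0,0,-1, 0,0,0,0,0,0,-1]' >/dev/null; python3 b.py s13.png;python3 -m crank '[0,0,0,0.001,0,0,-1, 0,0,0,0,-0.001,0,-1, 0,0,0,0,0,0,-1]' >/dev/null; python3 b.py s14.png
```

```text
[574.8 -59.  166.1] [ 0.3  0.6 -1.1]
s12.png blue shift vs s9 1.1999999999999993 -2.2 0.966
[574.7 -57.  165.9] [ 0.3  0.4 -2.2]
s13.png blue shift vs s9 0.40000000000000036 -0.5999999999999996 0.992
[573.8 -56.  166. ] [ 0.2 -0.9 -1.9]
s14.png blue shift vs s9 0.1999999999999993 -0.20000000000000018 0.993
```

```bash
python3 -m crank '[0,0,0,0,0,0.002,-1, 0,0,0,0,0,0.003,-1, 0,0,0,0,0,0.001,-1, 0,0,0,0,0,0,-1]' >/dev/null; python3 b.py s15.png;python3 -m crank '[0,0,0,0,0,0.002,-1, 0,0,0,0,0,0.003,-1, 0,0,0,0,0,0.001,-1, 0,0,0,0,0,0,-1]' >/dev/null; python3 b.py s16.png
```

```text
[573.9 -56.1 160. ] [ 0.7  1.  -0.4]
s15.png blue shift vs s9 1.8000000000000007 -3.5999999999999996 0.936
[573.9 -56.1 154.1] [1.4 0.9 0.4]
s16.png blue shift vs s9 2.4000000000000004 -6.4 0.872
```

```bash
python3 -m crank '[0,0,0,0,0,-0.004,-1, 0,0,0,0,0,-0.005,-1, 0,0,0,0,0,0,-1]' >/dev/null; python3 b.py s17.png;python3 -m crank '[0,0,0,0.0015,0,0,-1, 0,0,0,0,0,0,-1]' >/dev/null; python3 b.py s18.png;python3 -m crank '[0,0,0,0,0.0015,0,-1, 0,0,0,0,0,0,-1]' >/dev/null; python3 b.py s19.png;python3 -m crank '[0,0,0,0,0.0015,0,-1, 0,0,0,0,0,0,-1]' >/dev/null; python3 b.py s20.png
```

```text
[573.7 -56.1 163.1] [ 0.7  0.3 -0.3]
s17.png blue shift vs s9 1.0 -1.7999999999999998 0.978
[573.6 -54.6 162.8] [ 1.5  0.1 -1.4]
s18.png blue shift vs s9 1.4000000000000004 -2.8 0.952
[575.  -54.5 162.7] [ 0.3  0.4 -0.4]
s19.png blue shift vs s9 0.8000000000000007 -1.0 0.983
[576.7 -54.6 162.9] [-0.5  0.2 -1.7]
s20.png blue shift vs s9 0.8000000000000007 -0.7999999999999998 0.986
```

```bash
python3 -m crank '[0,0,0,-0.0015,-0.0003,0,-1, 0,0,0,0,0,0,-1]' >/dev/null; python3 b.py s21.png;python3 -m crank '[0,0,0,0,0,0.003,-1, 0,0,0,0,0,0,-1]' >/dev/null; python3 b.py s22.png;python3 -m crank '[0,0,0,-0.001,0,0,-1, 0,0,0,0,0,0,-1]' >/dev/null; python3 b.py s23.png;
```

```text
[576.4 -56.1 163. ] [ 0.4  0.  -2. ]
s21.png blue shift vs s9 0.8000000000000007 -0.7999999999999998 0.984
[576.3 -56.  159.7] [-0.1  0.9 -1.1]
s22.png blue shift vs s9 0.8000000000000007 -0.7999999999999998 0.983
[576.4 -57.  160. ] [-0.4  0.6 -1.8]
s23.png blue shift vs s9 0.8000000000000007 -0.7999999999999998 0.983
```

```bash
python3 -m crank '[0,0,0,0,0,0.002,-1, 0,0,0,0,0,0.002,-1, 0,0,0,0,0,0,-1]' >/dev/null; python3 b.py s24.png;python3 -m crank '[0,0,0,0,0,0.003,-1, 0,0,0,0,0,0,-1]' >/dev/null; python3 b.py s25.png;python3 -m crank '[0,0,0,0,0,0.003,-1, 0,0,0,0,0,0,-1]' >/dev/null; python3 b.py s26.png
```

```text
[576.4 -57.  155.9] [ 0.   0.5 -0.9]
s24.png blue shift vs s9 1.1999999999999993 -1.5999999999999996 0.973
[576.3 -57.  152.8] [ 1.   0.6 -0.9]
s25.png blue shift vs s9 1.1999999999999993 -1.7999999999999998 0.972
[576.3 -57.  149.8] [-0.1  0.2 -0.7]
s26.png blue shift vs s9 1.1999999999999993 -1.7999999999999998 0.969
```

```bash
python3 -m crank '[0,0,0,0,0,0.002,-1, 0,0,0,0,0,0,-1]' >/dev/null; python3 b.py s27.png; python3 -m crank '[0,0,0,0,0,0,0, 0,0,0,0,0,0,0.3, 0,0,0,0,0,0,0.3, 0,0,0,0,0,0,0.3]'; python3 b.py s28.png; python3 -m crank '[0,0,0,0,0,-0.015,0.3, 0,0,0,0,0,-0.04,0.3, 0,0,0,0,0,-0.05,0.3, 0,0,0,0,0,-0.025,0.3, 0,0,0,0,0,-0.01,0.3]'|head -2; python3 -m crank '[0,0,0,0,0,0,0.3, 0,0,0,0,0,0,0.3, 0,0,0,0,0,0,0.3, 0,0,0,0,0,0,0.3]'|head -2;python3 b.py s29.png; python3 m.py s29.png
```

```text
[576.4 -57.  147.9] [-0.5  0.7 -1.2]
s27.png blue shift vs s9 1.1999999999999993 -2.0 0.965
time: 24.55
position: [576.5, -57.1, 148.1]
tool_rot: [3.141, 0.0, 1.571]
ft_force: [-0.4, 0.1, 0.5]
grip_width: 60.9
grip_force: 0.0
[576.5 -57.1 148.1] [-0.4 -0.3 -0.4]
s28.png blue shift vs s9 2.8000000000000007 -6.0 0.865
time: 25.22
position: [577.3, -57.3, 291.1]
time: 25.72
position: [576.1, -57.0, 287.1]
[576.2 -57.  287.4] [0.4 0.5 1. ]
s29.png blue shift vs s9 2.5999999999999996 -5.8 0.866
s29.png 244 [236.8 239.3] [228 226] [246 249] 180 [275.9 209.1] [269 197] [283 217]
200 (np.int64(281), np.int64(283)) 204 (np.int64(273), np.int64(281)) 208 (np.int64(269), np.int64(281)) 212 (np.int64(269), np.int64(281)) 214 (np.int64(270), np.int64(280))
```

```bash
python3 -m crank '[0,0,0,-0.0138,0,0,0.3, 0,2,0,0,0,0,0.3, 0,2,0,0,0,0.02,0.3, 0,0,0,0,0,0.035,0.3, 0,0,0,0,0,0.03,0.3]';python3 -m crank '[0,0,0,0,0,0.02,0.3, 0,0,0,0,0,0.02,0.3, 0,0,0,0,0,0.015,0.3, 0,0,0,0,0,0.005,0.3, 0,0,0,0,0,0,0.3]'; python3 -m crank '[0,0,0,0,0,0,0.3, 0,0,0,0,0,0,0.3]'; python3 b.py s30.png
```

```text
time: 26.4
position: [575.5, -65.7, 200.3]
tool_rot: [-3.14, -0.072, 1.57]
ft_force: [-0.7, -0.2, -0.3]
grip_width: 61.2
grip_force: 0.0
time: 27.02
position: [576.7, -61.5, 143.5]
tool_rot: [3.141, -0.07, 1.571]
ft_force: [0.8, -0.8, 0.8]
grip_width: 60.9
grip_force: 0.0
time: 27.28
position: [576.9, -61.6, 144.1]
tool_rot: [3.14, -0.069, 1.571]
ft_force: [0.1, 1.2, -1.0]
grip_width: 61.5
grip_force: 0.0
[576.8 -61.6 143.9] [-0.1  0.9 -0.9]
s30.png blue shift vs s9 2.8000000000000007 -5.8 0.85
```

```bash
python3 -m crank '[0,0,0,0.001,0,0.002,0.3, 0,0,0,0,0,0,-1, 0,0,0,0,0,0,-1, 0,0,0,0,0,0,-1, 0,0,0,0,0,0,-1]'; python3 b.py s31.png; python3 -m crank '[0,-1.5,0,0.0012,0,-0.0021,-1, 0,-1.5,0,0.0012,0,-0.0021,-1, 0,-1.6,0,0.0012,0,-0.0022,-1, 0,-1.6,0,0.0012,0,-0.0022,-1, 0,-1.5,0,0.0011,0,-0.0021,-1]'; python3 -m crank '[0,0,0,0,0,0,-1, 0,0,0,0,0,0,-1]'; python3 b.py s32.png
```

```text
time: 27.95
position: [576.5, -60.3, 141.4]
tool_rot: [3.141, -0.07, 1.571]
ft_force: [-0.8, 0.1, 0.4]
grip_width: 32.2
grip_force: 30.0
[576.5 -60.3 141.4] [ 0.6 -0.1 -0.4]
s31.png blue shift vs s9 3.0 -6.0 0.85
time: 28.62
position: [576.2, -54.3, 152.1]
tool_rot: [-3.141, 0.066, 1.571]
ft_force: [0.3, -0.1, -1.7]
grip_width: 32.0
grip_force: 30.0
time: 28.88
position: [576.3, -54.6, 152.0]
tool_rot: [-3.141, 0.065, 1.571]
ft_force: [-0.0, -0.3, -2.4]
grip_width: 32.4
grip_force: 30.0
[576.3 -54.7 152. ] [ 0.2 -0.2 -1.7]
s32.png blue shift vs s9 1.4000000000000004 -1.2000000000000002 0.969
```

```bash
python3 -m crank '[0,0,0,0,0,-0.003,-1, 0,0,0,0,0,-0.004,-1, 0,0,0,0,0,-0.003,-1, 0,0,0,0,0,0,-1]'|sed -n 2,4p; python3 b.py s33.png; python3 -m crank '[0,0,0,0,0,-0.004,-1, 0,0,0,0,0,-0.005,-1, 0,0,0,0,0,-0.004,-1, 0,0,0,0,0,0,-1]'|sed -n 2,4p; python3 b.py s34.png
```

```text
position: [576.7, -54.0, 162.6]
tool_rot: [3.141, 0.065, 1.571]
ft_force: [-0.2, -0.3, -2.3]
[576.5 -54.  162.3] [ 0.4  0.2 -1.7]
s33.png blue shift vs s9 1.1999999999999993 -1.0 0.972
position: [576.8, -53.2, 175.7]
tool_rot: [3.141, 0.065, 1.571]
ft_force: [-0.6, 0.0, -2.0]
[576.6 -53.1 175.4] [ 0.1  0.9 -2.4]
s34.png blue shift vs s9 1.4000000000000004 -1.2000000000000002 0.971
```

```bash
python3 -m crank '[0,0,0,0,0,-0.01,-1, 0,0,0,0,0,-0.02,-1, 0,0,0,0,0,-0.03,-1, 0,1.8,0,0,0,-0.02,-1, 0,1.9,0,0,0,-0.005,-1]'; python3 -m crank '[0,0,0,-0.03,-0.006,0,-1, 0,0,0,-0.055,-0.0115,0,-1, 0,0,0,-0.06,-0.0125,0,-1, 0,0,0,-0.06,-0.0125,0,-1, 0,0,0,-0.04,-0.008,0,-1]';  python3 -m crank '[0,0,0,-0.017,-0.004,0,-1, 0,0,0,0,0,0,-1, 0,0,0,0,0,0,-1, 0,0,0,0,0,0,-1]'; python3 b.py s35.png; python3 m.py s35.png
```

```text
time: 30.65
position: [577.6, -47.8, 263.2]
tool_rot: [3.137, -0.0, 1.571]
ft_force: [-0.2, -0.7, -2.0]
grip_width: 32.3
grip_force: 30.0
time: 31.28
position: [524.7, -295.2, 259.6]
tool_rot: [-3.141, -0.001, 1.569]
ft_force: [0.1, 0.3, -0.7]
grip_width: 32.4
grip_force: 30.0
time: 31.78
position: [522.4, -308.4, 260.0]
tool_rot: [3.141, -0.0, 1.573]
ft_force: [0.1, -0.1, -1.4]
grip_width: 32.0
grip_force: 30.0
[ 522.4 -308.5  260.1] [-0.3 -0.1 -1.3]
s35.png blue shift vs s9 1.1999999999999993 -1.4000000000000004 0.913
s35.png 211 [238.2 241.1] [229 229] [247 250] 273 [275.6 201.2] [266 190] [283 213]
200 (np.int64(273), np.int64(281)) 204 (np.int64(271), np.int64(281)) 208 (np.int64(269), np.int64(281)) 212 (np.int64(270), np.int64(279)) 214
```

```bash
python3 -m crank '[0,0,0,-0.0025,-0.0011,0.02,-1, 0,0,0,0,0,0.035,-1, 0,0,0,0,0,0.018,-1, 0,0,0,0,0,0.007,-1, 0,0,0,0,0,0.002,-1]'; python3 -m crank '[0,0,0,0,0,0.002,-1, 0,0,0,0,0,0,-1, 0,0,0,0,0,0,-1, 0,0,0,0,0,0,-1]'; python3 - <<'E'
from h import *
s=grab('scene','s36.png');t=grab('top','t36.png')
p=r.state()['position'];print(p)
for z in (-80,-65,37): print(proj(s,p+[0,0,z]),proj(t,p+[0,0,z]))
a=cv2.resize(s['image'][130:200,305:365,::-1],None,fx=8,fy=8,interpolation=2);b=cv2.resize(t['image'][185:255,350:404,::-1],None,fx=5.5,fy=8,interpolation=2)
cv2.imwrite('pics/c36.png',np.hstack([a,b]));print(np.hstack([a,b]).shape)
E
```

```text
time: 32.45
position: [521.0, -312.4, 178.1]
tool_rot: [3.141, 0.0, 1.571]
ft_force: [0.1, -1.0, -1.1]
grip_width: 32.2
grip_force: 30.0
time: 32.95
position: [520.9, -312.4, 176.2]
tool_rot: [3.141, 0.0, 1.571]
ft_force: [-0.1, 0.8, -1.9]
grip_width: 32.5
grip_force: 30.0
[ 520.83874033 -312.31966669  176.0853003 ]
(np.float64(337.59795938499593), np.float64(163.19970104334152)) (np.float64(384.8165353722329), np.float64(221.66952278356695))
(np.float64(338.0488273911982), np.float64(158.8484088594589)) (np.float64(386.09702621012025), np.float64(221.2395807752047))
(np.float64(341.3066990083001), np.float64(127.40694238017662)) (np.float64(395.78974102507095), np.float64(217.98512150793036))
(560, 777, 3)
```

View pics/c36.png

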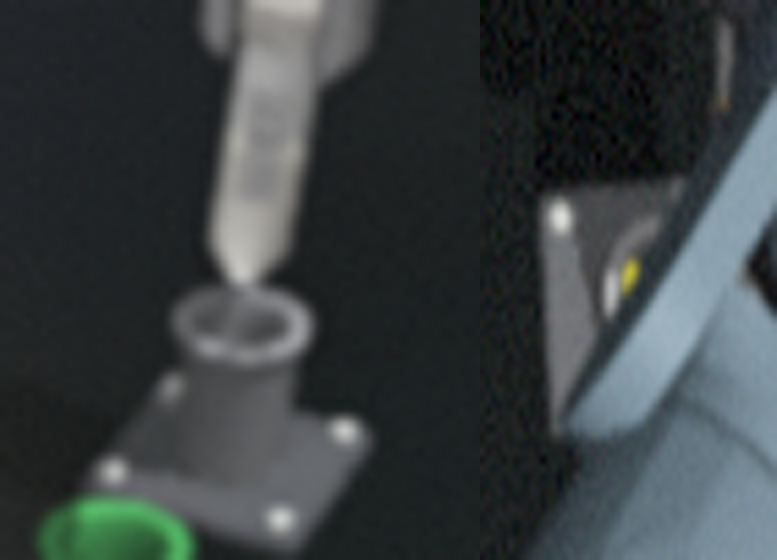

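```bash
python3 - <<'E'
from h import *
s=grab('scene');p=np.array([521,-312.3,72.]);o=np.array(proj(s,p));J=np.array([np.array(proj(s,p+[1,0,0]))-o,np.array(proj(s,p+[0,1,0]))-o]).T
print(J);
for e in((1,-2.65),(.9,-1.75)): print(np.linalg.solve(J,e))
for z in(72,):print(onz(s,335.3,170.25,z),'biascorr',onz(s,335.3+2.7,170.25-1.6,z))
print(r.state()['position'])
E
```

```text
[[-0.29658002 -0.14226139]
 [-0.09127178  0.143843  ]]
[  4.18991744 -15.76426164]
[  2.14750375 -10.8033999 ]
[ 524.43005841 -308.65324032   72.        ] biascorr [ 521.5479732  -321.66454525   72.        ]
[ 520.80790853 -312.29702794  176.01825643]
```

```bash
python3 -m crank '[0,-2.2,0,0,0,0,-1, 0,-2.3,0,0,0,0.004,-1, 0,0,0,0.0006,0,0.008,-1, 0,0,0,0.0006,0,0.008,-1, 0,0,0,0.0003,0,0.004,-1]'; python3 -m crank '[0,0,0,0,0,0.002,-1, 0,0,0,0,0,0,-1, 0,0,0,0,0,0,-1]';python3 - <<'E'
from h import *
s=grab('scene','s37.png');st=r.state();print(st['position'],st['ft_force'],st['wrist_torque'])
g=cv2.cvtColor(s['image'],cv2.COLOR_RGB2GRAY)
print(g[140:178:2,324:350])
E
```

```text
time: 33.72
position: [520.4, -312.3, 150.7]
tool_rot: [-3.14, 0.078, 1.571]
ft_force: [-1.1, -1.3, -1.1]
grip_width: 32.3
grip_force: 30.0
time: 34.1
position: [520.9, -312.9, 150.2]
tool_rot: [3.141, 0.079, 1.571]
ft_force: [0.2, -0.0, -1.3]
grip_width: 32.3
grip_force: 30.0
[ 520.95151001 -312.8335902   150.18461701] [ 0.37126903 -0.11485841 -1.92658198] [ 0.01338388 -0.06167045 -0.00968658]
[[ 34  33  35  32  41  73 106 114 101  89 112 134 148 156 164 172 172 171
  164 147 117 108 111 108  99  85]
 [ 32  33  35  31  38  67 101 112 101  86 110 126 128 132 137 138 137 134
  126 111 107 110 112 106  98  83]
 [ 34  33  33  35  34  38  61  81  78  71 102 132 137 135 134 133 133 134
  124 111 110 114 112 102  87  68]
 [ 31  33  33  32  34  34  32  36  43  76 124 151 156 153 149 142 138 135
  124 107 109 112 104  80  53  37]
 [ 33  35  33  33  33  33  32  32  39  85 133 153 156 153 150 147 143 137
  124 102  84  70  54  40  31  31]
 [ 33  33  33  34  32  33  30  31  48  98 140 146 137 137 138 137 135 133
  116  81  44  31  29  32  31  33]
 [ 32  35  33  36  35  31  31  32  59 110 142 14
[... 669 characters left out ...]
35 115  75
   41  29  32  31  28  31  30  31]
 [ 32  32  30  37  50  64  75 106 151 174 179 174 167 156 144 129 110  73
   40  29  29  31  31  31  31  29]
 [ 33  33  53  79  92  91  87  92 123 163 182 181 170 153 134 121 122 129
  113  72  37  31  30  30  30  28]
 [ 32  37  63  94  97  83  75  73  86 130 177 190 168 131  98  81  89 129
  152 117  59  31  30  31  30  31]
 [ 32  33  41  67  88  94  88  84  82  86 106 119 111  91  89 107 129 153
  147  98  44  28  30  31  31  33]
 [ 31  30  34  47  62  72  80  84  88 101 117 131 129 124 124 131 124 103
   70  38  27  30  32  28  31  31]
 [ 33  48  67  69  66  69  72  74  75  77  80  79  77  78  77  79  80  70
   46  30  32  30  30  31  31  32]]
```

```bash
python3 - <<'E'
from h import *
def mid(f,v0,v1,bg=33,th=75,u0=322,u1=356):
    g=cv2.imread('pics/'+f,0).astype(float);V=[];C=[];W=[]
    for v in range(v0,v1):
        x=np.where(g[v,u0:u1]>th)[0]
        l=x[0];rr=x[-1];row=g[v,u0:u1]
        L=l-(row[l]-th)/(row[l]-row[l-1]);R_=rr+(row[rr]-th)/(row[rr]-row[rr+1])
        V.append(v);C.append(u0+(L+R_)/2);W.append(R_-L)
    p=np.polyfit(V,C,1);print(f,p.round(3),np.round(W,1),np.round(C,1))
mid('s36.png',142,160);mid('s37.png',149,164)
E
```

```text
s36.png [-1.71000e-01  3.62871e+02] [10.9 11.  10.9 10.9 10.9 10.9 11.1 11.1 10.9 10.8 10.7 10.6 10.7 10.8
 10.7 10.6 10.5 10.5] [338.6 338.4 338.2 338.1 337.8 337.7 337.6 337.5 337.3 337.1 336.9 336.7
 336.5 336.4 336.2 335.9 335.8 335.7]
s37.png [-1.39000e-01  3.58754e+02] [10.8 10.6 10.6 10.6 10.7 10.8 10.9 10.8 10.6 10.5 10.5 10.4 10.4 10.4
 10.4] [338.1 337.8 337.7 337.6 337.5 337.3 337.1 337.1 337.  336.8 336.7 336.6
 336.3 336.2 336. ]
```

```bash
python3 -m crank '[0,-2,0,0.0023,0,-0.001,-1, 0,-2,0,0.0023,0,-0.001,-1, 0,0,0,0,0,0,-1, 0,0,0,0,0,0,-1]';python3 -m crank '[0,0,0,0.0004,0,0.003,-1, 0,0,0,0.0004,0,0.003,-1, 0,0,0,0.0003,0,0.002,-1, 0,0,0,0,0,0,-1]';python3 - <<'E'
from h import *
s=grab('scene','s38.png');st=r.state();print(st['position'],st['tool_rot'],st['ft_force'],st['wrist_torque'])
g=cv2.cvtColor(s['image'],cv2.COLOR_RGB2GRAY).astype(float)
V=[];C=[]
for v in range(154,164):
    x=np.where(g[v,322:356]>75)[0];V.append(v);C.append(322+(x[0]+x[-1])/2);
print(np.polyfit(V,C,1),C)
E
```

```text
time: 34.65
position: [520.9, -307.7, 151.5]
tool_rot: [3.141, 0.148, 1.571]
ft_force: [-1.1, -0.1, -1.1]
grip_width: 32.0
grip_force: 30.0
time: 35.15
position: [520.6, -307.9, 142.9]
tool_rot: [-3.141, 0.148, 1.571]
ft_force: [-1.1, -0.4, -0.8]
grip_width: 32.3
grip_force: 30.0
[ 520.74794048 -307.98877409  143.19460694] [-3.1413897   0.14817368  1.57062022] [-0.52788973  0.52613545 -0.73150715] [ 0.06955148 -0.08206275  0.06127744]
[-1.39393939e-01  3.58693939e+02] [np.float64(337.0), np.float64(337.0), np.float64(337.0), np.float64(337.0), np.float64(337.0), np.float64(336.5), np.float64(336.5), np.float64(336.0), np.float64(336.0), np.float64(336.0)]
```

```bash
for i in 1; do python3 -m crank '[0,0,0,0.0002,0,0.0015,-1, 0,0,0,0.0002,0,0.0015,-1]' | sed -n '2p;4p'; done; python3 -m crank '[0,0,0,0.0002,0,0.0015,-1, 0,0,0,0.0002,0,0.0015,-1]' | sed -n '2p;4p'; python3 -m crank '[0,0,0,0.0002,0,0.0015,-1, 0,0,0,0.0002,0,0.0015,-1]' | sed -n '2p;4p'
```

```text
position: [520.9, -308.1, 140.3]
ft_force: [0.2, 0.0, -1.2]
position: [520.9, -308.0, 137.2]
ft_force: [0.3, 0.9, -0.6]
position: [521.0, -308.0, 134.4]
ft_force: [0.6, 0.7, 0.2]
```

```bash
python3 -m crank '[0,0,0,0.0002,0,0.0015,-1, 0,0,0,0.0002,0,0.0015,-1]' | sed -n '2p;4p'; python3 -m crank '[0,0,0,0.0002,0,0.0015,-1, 0,0,0,0.0002,0,0.0015,-1]' | sed -n '2p;4p'; python3 -c "
from h import *
s=r.state();print(s['ft_force'],s['wrist_torque'])"
```

```text
position: [520.9, -308.1, 131.3]
ft_force: [1.2, 1.5, -0.6]
position: [520.8, -308.1, 128.1]
ft_force: [0.8, 1.0, -1.6]
[ 0.79361517  1.02412891 -1.57218306] [ 0.41734195 -0.154798    0.04468398]
```

```bash
python3 -m crank '[0,0,0,0.0006,0.0004,0.0015,-1, 0,0,0,0.0005,0.0003,0.0015,-1]' | sed -n '2p;4p'; python3 -m crank '[0,0,0,0.0002,0,0.0015,-1, 0,0,0,0.0002,0,0.0015,-1]' | sed -n '2p;4p'; python3 -m crank '[0,0,0,0.0002,0,0.0015,-1, 0,0,0,0.0002,0,0.0015,-1]' | sed -n '2p;4p'; python3 -c "
from h import *
s=r.state();print(s['ft_force'],s['wrist_torque'])"
```

```text
position: [521.3, -307.5, 124.7]
ft_force: [-0.1, 1.5, -0.9]
position: [521.4, -307.6, 121.9]
ft_force: [-0.5, 1.0, -1.8]
position: [521.4, -307.7, 118.9]
ft_force: [0.3, 1.2, -0.7]
[ 0.3224649   1.22712761 -0.69406412] [ 0.36846671  0.02691157 -0.01841609]
```

```bash
python3 -m crank '[0,0,0,0.0003,0,0.001,-1, 0,0,0,0.0003,0,0.001,-1]' | sed -n '2p;4p'; python3 -m crank '[0,0,0,0.0003,0,0.001,-1, 0,0,0,0.0003,0,0.001,-1]' | sed -n '2p;4p'; python3 -m crank '[0,0,0,0.0001,0,0.001,-1, 0,0,0,0.0001,0,0.001,-1]' | sed -n '2p;4p'
```

```text
position: [521.5, -307.3, 116.9]
ft_force: [-0.6, 0.8, -0.8]
position: [521.7, -307.3, 115.4]
ft_force: [-1.9, 1.9, 2.8]
position: [521.7, -307.4, 113.3]
ft_force: [-0.5, 1.7, 2.6]
```

```bash
python3 -m crank '[0,0,0,0,0,0,0.3, 0,0,0,0,0,0,0.3, 0,0,0,0,0,0,0.3, 0,0,0,0,0,0,0.3]'; python3 -m crank '[0,0,0,0,0,-0.015,0.3, 0,0,0,0,0,-0.035,0.3, 0,0,0,0,0,-0.05,0.3, 0,0,0,0,0,-0.025,0.3, 0,0,0,0,0,-0.005,0.3]';python3 -m crank '[0,4.2,0,0,0,0,-1, 0,4.3,0,0,0,0,-1, 0,0,0,-0.012,0,0,-1, 0,0,0,-0.009,0,0,-1, 0,0,0,0,0,0,-1]'; python3 -m crank '[0,0,0,0,0,0,-1]'; python3 - <<'E'
from h import *
t=grab('top','t40.png');s=grab('scene','s40.png')
for d,bx in((t,(350,195,410,250)),(s,(315,120,360,185))):
    for b in blob(d['image'],(0,0,170),(180,45,255),bx)[:3]: print(b[0],b[1],b[2],onz(d,*b[1],148))
print(proj(t,[521.5,-309,148]),proj(s,[521.5,-309,148]),r.state()['position'])
E
```

```text
time: 38.45
position: [521.5, -307.2, 112.8]
tool_rot: [3.142, 0.148, 1.571]
ft_force: [0.2, 0.6, -0.9]
grip_width: 60.9
grip_force: 0.0
time: 39.08
position: [522.7, -288.4, 245.0]
tool_rot: [3.137, 0.152, 1.57]
ft_force: [-0.4, 0.3, -0.5]
grip_width: 60.8
grip_force: 0.0
time: 39.7
position: [521.3, -309.3, 241.0]
tool_rot: [-3.141, 0.0, 1.57]
ft_force: [0.1, 0.9, -0.1]
grip_width: 14.3
grip_force: 0.0
time: 39.83
position: [521.5, -308.6, 241.3]
tool_rot: [-3.141, -0.0, 1.571]
ft_force: [-0.2, 0.3, -0.4]
grip_width: 4.8
grip_force: 0.0
33 [387.84848485 224.75757576] [384 221   9   9] [ 508.86551879 -308.23082217  148.        ]
72 [337.625      150.72222222] [332 147  12   8] [ 517.11792559 -293.91304469  148.        ]
(np.float64(388.1013545256036), np.float64(219.86030892576088)) (np.float64(338.49653453780456), np.float64(148.2487791726015)) [ 521.58146515 -308.52058607  241.47096466]
```

```bash
python3 -m crank '[0,0,0,0,0,0.02,-1, 0,0,0,0,0,0.03,-1, 0,0,0,0,0,0.014,-1, 0,0,0,0,0,0.005,-1, 0,0,0,0,0,0,-1]'; python3 -m crank '[0,0,0,0,0,0,-1, 0,0,0,0,0,0.001,-1, 0,0,0,0,0,0.001,-1]' | sed -n '2p;4p';python3 -m crank '[0,0,0,0,0,0.001,-1, 0,0,0,0,0,0.001,-1]' | sed -n '2p;4p';python3 -m crank '[0,0,0,0,0,0.001,-1, 0,0,0,0,0,0.001,-1]' | sed -n '2p;4p'
```

```text
time: 40.55
position: [521.7, -309.1, 172.7]
tool_rot: [3.141, 0.0, 1.571]
ft_force: [0.3, 0.0, 0.5]
grip_width: 0.5
grip_force: 0.0
position: [521.7, -309.1, 170.9]
ft_force: [0.4, -0.7, 0.6]
position: [521.5, -308.9, 168.4]
ft_force: [-0.0, -0.3, 0.7]
position: [521.5, -308.9, 166.4]
ft_force: [0.4, 0.4, -0.8]
```

```bash
python3 -m crank '[0,0,0,0,0,0.001,-1, 0,0,0,0,0,0.001,-1]' | sed -n '2p;4p';python3 -m crank '[0,0,0,0,0,0.001,-1]' | sed -n '2p;4p';python3 -m crank '[0,0,0,0,0,0.001,-1]' | sed -n '2p;4p';python3 -m crank '[0,0,0,0,0,0.001,-1]' | sed -n '2p;4p'
```

```text
position: [521.5, -309.0, 164.4]
ft_force: [-0.4, 0.4, -0.6]
position: [521.5, -309.0, 163.4]
ft_force: [-0.1, -0.3, 0.1]
position: [521.5, -308.9, 162.4]
ft_force: [0.1, -0.3, 0.5]
position: [521.5, -309.0, 161.4]
ft_force: [-0.3, 0.0, -0.5]
```

```bash
for_=1; python3 -m crank '[0,0,0,0,0,0.001,-1]' | sed -n '2p;4p';python3 -m crank '[0,0,0,0,0,0.001,-1]' | sed -n '2p;4p';python3 -m crank '[0,0,0,0,0,0.001,-1]' | sed -n '2p;4p'
```

```text
position: [521.5, -309.0, 160.4]
ft_force: [0.7, 0.2, -0.4]
position: [521.5, -309.0, 159.4]
ft_force: [0.0, -0.4, -0.5]
position: [521.5, -308.9, 158.4]
ft_force: [0.1, -0.3, -0.7]
```

```bash
python3 -m crank '[0,0,0,0,0,0.001,-1]' | sed -n '2p;4p';python3 -m crank '[0,0,0,0,0,0.001,-1]' | sed -n '2p;4p';python3 -m crank '[0,0,0,0,0,0.001,-1]' | sed -n '2p;4p'; python3 - <<'E'
from h import *
s=grab('scene','s41.png');g=cv2.cvtColor(s['image'],cv2.COLOR_RGB2GRAY);print(proj(s,r.state()['position']-[0,0,17]))
print(g[128:172:2,322:354])
E
```

```text
position: [521.5, -309.0, 157.4]
ft_force: [-0.9, 0.1, -0.2]
position: [521.5, -309.0, 156.4]
ft_force: [0.1, -0.5, 0.3]
position: [521.5, -309.0, 155.4]
ft_force: [-0.1, 0.4, -0.9]
(np.float64(338.1926039290095), np.float64(151.21575513710002))
[[ 35  34  36  35  35  34  33  34  36  33  34  35  65 102 117 112  96  84
  105 116 113 104  95  82  55  36  36  34  31  34  35  36]
 [ 34  35  35  34  34  34  34  33  34  34  34  39  77 117 123 112  88  83
  107 118 114 104  91  74  50  34  33  34  35  34  33  33]
 [ 32  34  36  34  35  35  35  34  35  35  32  38  70 106 118 108  86  89
  112 118 115 101  88  67  43  33  31  34  34  36  33  32]
 [ 35  36  35  33  34  36  34  32  36  33  33  43  76 109 119 106  84  95
  114 118 114 101  86  61  36  32  31  33  33  34  33  34]
 [ 36  34  35  34  32  37  32  33  36  32  34  47  82 110 118 102  86 103
  117 118 108  98  83  56  34  33  32  33  31  33  35  34]
 [ 35  35  33  36  35  35  35  32  34  32  34  56  91 114 115  95  83 106
  118 115 103  93  75  49  33  34  33  32  33  35  32  33]
 [ 34  32  35  34  33  34  33  32  33  31  36  70 105 11
[... 1372 characters left out ...]
0  31  31  31  32  30  31  33  31]
 [ 34  35  34  33  34  31  30  30  50 100 137 143 139 137 136 134 132 128
  111  75  41  31  30  33  30  30  30  30  31  30  29  30]
 [ 34  33  31  35  31  32  30  32  62 113 142 138 127 127 129 129 132 124
  106  65  34  29  33  32  31  31  31  30  31  30  31  31]
 [ 33  33  34  34  33  37  49  64  97 143 162 143 128 128 129 138 147 137
  105  65  36  27  28  31  31  31  30  32  30  31  31  32]
 [ 34  34  34  35  54  78  91  92 111 148 156 139 127 129 138 150 153 144
  132 129 113  73  35  31  31  31  29  32  31  30  32  31]
 [ 33  34  32  37  64  93  97  88 108 140 146 136 130 132 141 147 136 115
  101 127 150 115  60  30  31  28  29  31  30  31  31  30]]
```

```bash
python3 -m crank '[0,0,0,0,0,0.001,-1, 0,0,0,0,0,0.001,-1]' | sed -n '2p;4p';python3 -m crank '[0,0,0,0,0,0.001,-1]' | sed -n '2p;4p';python3 -m crank '[0,0,0,0,0,0.001,-1]' | sed -n '2p;4p';python3 -m crank '[0,0,0,0,0,0.001,-1]' | sed -n '2p;4p';python3 -m crank '[0,0,0,0,0,0.001,-1]' | sed -n '2p;4p'
```

```text
position: [521.5, -308.9, 153.4]
ft_force: [-0.6, 0.2, 0.8]
position: [521.5, -308.9, 152.4]
ft_force: [-0.7, 0.4, -0.2]
position: [521.5, -308.9, 151.4]
ft_force: [-0.3, -0.2, 0.8]
position: [521.5, -308.9, 150.4]
ft_force: [-0.1, 0.3, 0.4]
position: [521.5, -308.9, 149.4]
ft_force: [-0.6, 0.6, 0.0]
```

```bash
python3 -m crank '[0,0,0,0,0,0.001,-1]' | sed -n '2p;4p';python3 -m crank '[0,0,0,0,0,0.001,-1]' | sed -n '2p;4p';python3 -m crank '[0,0,0,0,0,0.001,-1]' | sed -n '2p;4p'; python3 - <<'E'
from h import *
s=grab('scene','s42.png');g=cv2.cvtColor(s['image'],cv2.COLOR_RGB2GRAY)
print(g[140:158,328:348])
E
```

```text
position: [521.5, -308.9, 148.4]
ft_force: [-0.8, 0.1, -0.3]
position: [521.5, -308.9, 147.4]
ft_force: [0.1, 0.2, -0.0]
position: [521.5, -309.0, 146.4]
ft_force: [-0.3, 0.4, -0.4]
[[ 34  33  35  32  35  62  99 116 111  90  82 107 119 115 101  88  69  44
   34  30]
 [ 32  34  33  32  36  70 108 119 110  86  87 109 120 117 102  87  63  41
   34  31]
 [ 37  33  30  33  42  77 112 120 108  86  91 112 120 118 103  87  61  37
   33  31]
 [ 34  33  34  32  49  82 111 120 107  84  93 113 119 115 101  86  57  37
   32  32]
 [ 33  35  32  32  44  74 102 117 105  85  96 114 118 111  93  74  51  34
   33  33]
 [ 32  35  34  30  33  54  87 110 103  86 102 115 115 102  79  53  38  32
   32  34]
 [ 34  31  32  30  29  43  76 105 100  85 104 116 107  83  54  36  33  34
   33  31]
 [ 32  31  31  32  44  76 108 126 115  98 114 121 103  69  43  30  31  32
   34  32]
 [ 33  32  31  45  85 130 162 167 148 132 138 144 129 102  71  44  31  31
   32  34]
 [ 33  33  35  73 127 171 190 188 173 164 165 169 164 151 124  75  36  29
   33  32]
 [ 33  31  45  93 152 187 196 194 188 185 186 187 188 185 161 103  45  29
   33  33]
 [ 33  31  45  90 147 182 194 194 194 193 194 193 195 192 169 112  51  31
   30  33]
 [ 34  31  43  84 131 165 181 189 191 192 192 192 188 180 153 101  47  30
   31  31]
 [ 32  30  47  81 117 140 156 167 174 178 178 176 169 155 130  83  39  32
   28  32]
 [ 32  32  46  79 111 126 134 143 148 150 150 146 139 130 111  69  37  28
   31  32]
 [ 33  31  38  73 109 123 125 128 131 130 128 126 123 117  96  60  31  30
   30  30]
 [ 31  31  35  67 108 125 125 125 126 125 125 125 122 110  84  47  30  29
   32  31]
 [ 33  32  36  72 117 132 131 126 125 125 125 126 121 103  69  37  31  30
   32  31]]
```

```bash
python3 -m crank '[0,0,0,0,0,0.001,-1]' | sed -n '2p;4p';python3 -m crank '[0,0,0,0,0,0.001,-1]' | sed -n '2p;4p';python3 -m crank '[0,0,0,0,0,0.001,-1]' | sed -n '2p;4p';python3 -m crank '[0,0,0,0,0,0.001,-1]' | sed -n '2p;4p'
```

```text
position: [521.5, -309.0, 145.5]
ft_force: [0.1, -0.4, 0.3]
position: [521.5, -309.0, 144.4]
ft_force: [0.1, 1.1, -0.1]
position: [521.5, -309.0, 143.4]
ft_force: [0.7, 0.1, 0.1]
position: [521.5, -308.9, 142.4]
ft_force: [-0.4, -0.6, -0.4]
```

```bash
python3 - <<'E'
from h import *
s=grab('scene','s43.png');a=cv2.imread('pics/s42.png',0).astype(int);b=cv2.imread('pics/s43.png',0).astype(int)
print(b[144:154,328:348]);print(r.state()['ft_force'])
E
```

```text
[[ 33  34  32  30  36  70 107 119 106  84  95 113 117 110 100  82  56  34
   33  34]
 [ 35  34  33  31  38  70 107 117 105  86 101 115 116 107  94  74  48  33
   32  32]
 [ 32  34  32  29  34  65 101 114 101  84 103 117 113  98  78  56  38  31
   31  33]
 [ 33  32  30  30  46  79 109 118 102  83 102 117 114  90  59  38  29  32
   31  32]
 [ 33  33  30  45  81 125 147 146 117  96 112 131 130 108  73  44  31  32
   34  34]
 [ 32  32  36  73 127 168 184 175 149 132 143 156 158 147 121  74  36  31
   31  33]
 [ 30  30  43  93 152 187 195 192 180 174 176 178 180 177 156 102  45  28
   33  32]
 [ 34  31  43  90 147 182 194 193 192 192 190 190 191 187 167 111  52  30
   31  32]
 [ 31  31  43  84 131 164 179 188 191 192 192 191 188 179 154 100  47  30
   31  31]
 [ 31  33  44  81 117 140 155 168 176 177 178 175 169 155 129  82  42  30
   30  30]]
[-0.69752242 -0.62036471  0.55982106]
```

```bash
python3 -m crank '[0,0,0,0,0,0.001,-1]' | sed -n '2p;4p';python3 -m crank '[0,0,0,0,0,0.001,-1]' | sed -n '2p;4p';python3 -m crank '[0,0,0,0,0,0.001,-1]' | sed -n '2p;4p'
```

```text
position: [521.6, -309.0, 141.6]
ft_force: [-0.5, 0.7, 1.4]
position: [521.8, -309.2, 141.0]
ft_force: [0.8, -0.9, 2.4]
position: [521.8, -309.3, 139.9]
ft_force: [0.5, -0.2, 2.2]
```

```bash
python3 -m crank '[0,0,0,0,0,0.001,-1]' | sed -n '2p;4p';python3 -m crank '[0,0,0,0,0,0.001,-1]' | sed -n '2p;4p';python3 -m crank '[0,0,0,0,0,0.001,-1]' | sed -n '2p;4p'
```

```text
position: [521.8, -309.3, 138.9]
ft_force: [0.1, -0.8, 2.9]
position: [521.8, -309.3, 137.9]
ft_force: [-0.1, -1.2, 3.7]
position: [521.9, -309.4, 137.0]
ft_force: [0.3, -0.3, 4.7]
```

```bash
python3 -m crank '[0,0,0,0,0,0.001,-1]' | sed -n '2p;4p';python3 -m crank '[0,0,0,0,0,0.001,-1]' | sed -n '2p;4p'; python3 -m crank '[0,0,0,0,0,0.001,-1]' | sed -n '2p;4p'
```

```text
position: [521.9, -309.5, 136.1]
ft_force: [0.7, -1.7, 5.3]
position: [522.1, -309.6, 135.2]
ft_force: [0.3, -1.1, 7.2]
position: [522.2, -309.8, 134.4]
ft_force: [-0.2, -2.1, 6.2]
```

```bash
python3 -m crank '[0,0,0,0,0,0.001,-1]' | sed -n '2p;4p';python3 -m crank '[0,0,0,0,0,0.001,-1]' | sed -n '2p;4p'
```

```text
position: [522.3, -309.9, 133.7]
ft_force: [-0.1, -1.0, 6.7]
position: [522.4, -310.1, 132.9]
ft_force: [1.4, -3.5, 7.4]
```

```bash
python3 - <<'E'
from h import *
s=grab('scene','s44.png');b=cv2.imread('pics/s44.png',0).astype(int)
print(b[144:172:1,324:350]);st=r.state();print(st['ft_force'],st['wrist_torque'],st['position'],st['grip_width'])
E
```

```text
[[ 34  34  34  34  32  34  32  32  40  73 107 116 105  86 100 117 116 109
   97  81  54  33  31  32  31  31]
 [ 32  32  33  32  33  32  31  33  43  78 109 116 102  85 104 118 115 104
   95  77  50  33  31  31  33  33]
 [ 33  33  33  33  33  32  32  32  50  84 110 114 101  86 105 116 113 104
   91  74  48  31  33  32  30  32]
 [ 32  34  32  32  33  34  32  32  54  88 112 112  95  84 105 116 112 101
   87  69  43  31  31  33  31  33]
 [ 33  32  31  34  30  31  30  30  48  83 110 110  91  83 106 117 112  96
   79  58  38  31  30  32  32  31]
 [ 32  32  34  34  32  32  31  31  50  85 112 110  88  83 106 119 114  90
   65  44  33  32  32  31  31  31]
 [ 33  33  34  31  31  29  31  52  91 125 137 121  90  87 109 125 123  92
   54  32  27  30  32  32  33  32]
 [ 32  32  33  34  33  29  39  85 139 170 173 149 117 115 128 142 143 117
   77  42  30  31  32  31  31  32]
 [ 34  34  31  33  30  31  51 111 167 192 191 176 159 157 162 167 168 154
  116  66  34  30  31  32  30  33]
 [ 34  31  34  34  31  31  61 118 168 191 195 191 186 185 185 187 187 176
  140  81  36  27  28  30  31  29]
 [ 32  32 
[... 1392 characters left out ...]
9  28  32  30]
 [ 31  31  38  55  72  86 108 141 148 134 129 128 128 131 132 119  96  83
   64  41  30  29  30  30  31  28]
 [ 32  34  53  77  89  90 117 152 151 134 128 128 130 137 142 126 111 121
  113  71  36  29  30  30  29  30]
 [ 34  37  63  91  95  89 118 157 151 130 124 126 129 140 147 129 112 133
  142 102  51  29  28  31  29  31]
 [ 32  37  63  92  97  89 118 152 149 132 126 128 132 143 146 125 102 128
  151 116  57  30  27  31  30  30]
 [ 31  34  54  83  94  93 114 142 142 134 130 130 135 142 139 118 106 136
  153 112  55  28  29  28  30  30]]
[ 0.50572752 -2.25719527  6.37896287] [-0.49857032 -0.22952697  0.00201244] [ 522.39013973 -310.0979981   132.78010236] 0.23050473088649298
```

```bash
python3 -m crank '[0,0,0,0,0,0.001,-1]' | sed -n '2p;4p';python3 -m crank '[0,0,0,0,0,0.001,-1]' | sed -n '2p;4p'
```

```text
position: [522.5, -310.2, 132.1]
ft_force: [0.6, -2.2, 8.0]
position: [522.7, -310.4, 131.3]
ft_force: [0.4, -2.6, 8.1]
```

```bash
python3 -m crank '[0,0,0,0,0,0.001,-1]' | sed -n '2p;4p';python3 -m crank '[0,0,0,0,0,0.001,-1]' | sed -n '1,2p;4p'
```

```text
position: [522.8, -310.6, 130.5]
ft_force: [-0.3, -3.0, 9.2]
time: 46.5
position: [522.9, -310.7, 129.7]
ft_force: [1.1, -1.7, 9.3]
```

```bash
python3 -m crank '[0,0,0,0,0,0.001,-1]' | sed -n '2p;4p';python3 -m crank '[0,0,0,0,0,0.001,-1]' | sed -n '1,2p;4p'
```

```text
position: [523.1, -310.9, 128.9]
ft_force: [0.7, -2.2, 9.4]
time: 46.75
position: [523.2, -311.0, 128.1]
ft_force: [-1.1, -3.8, 10.8]
```

```bash
python3 - <<'E'
from h import *
s=grab('scene','s45.png')
def prof(f):
    g=cv2.imread('pics/'+f,0).astype(float)
    c=g[140:165,331:341].mean(1)  # cap columns
    d=np.diff(c)
    V=[];
    for v in range(156,166):
        x=np.where(g[v,322:352]>75)[0];V.append(322+(x[0]+x[-1])/2)
    print(f,c.round(0)[5:],np.round(V,1))
for f in('s42.png','s44.png','s45.png'): prof(f)
st=r.state();print(st['ft_force'],st['wrist_torque'],st['position'])
a=cv2.imread('pics/s44.png',0)[148:160,324:346]
for f in('s42.png','s44.png','s45.png'):
    b=cv2.imread('pics/'+f,0)[140:172,316:356]
    m=cv2.matchTemplate(cv2.resize(b,None,fx=8,fy=8,interpolation=2),cv2.resize(a,None,fx=8,fy=8,interpolation=2),cv2.TM_CCOEFF_NORMED);_,q,_,l=cv2.minMaxLoc(m);print(f,l[0]/8-8,l[1]/8-8,round(q,3))
E
```

```text
s42.png [ 83.  79.  93. 128. 158. 175. 177. 170. 153. 132. 120. 117. 120. 126.
 132. 134. 133. 130. 127. 126.] [337.  336.5 336.  336.  336.  336.  335.5 335.5 335.5 335. ]
s44.png [ 90.  91.  91.  89.  90. 106. 136. 165. 179. 178. 163. 141. 127. 123.
 124. 128. 133. 135. 135. 132.] [336.5 336.5 336.  336.  336.  335.5 335.5 335.5 335.5 335. ]
s45.png [ 91.  91.  92.  95.  97.  93. 100. 125. 157. 179. 182. 168. 146. 130.
 123. 123. 128. 134. 136. 136.] [336.5 336.5 336.  336.  336.  335.5 335.5 335.5 335.  335. ]
[ 0.58476991 -3.33639666  9.19770555] [-0.71485555 -0.27024154 -0.05064236] [ 523.13194066 -311.05887249  128.00926276]
s42.png 0.5 -2.625 0.99
s44.png 0.0 0.0 1.0
s45.png -0.25 1.25 0.998
```

```bash
python3 -m crank '[0,0,0,0,0,0.001,-1]' | sed -n '2p;4p';python3 -m crank '[0,0,0,0,0,0.001,-1]' | sed -n '1,2p;4p'
```

```text
position: [523.4, -311.2, 127.5]
ft_force: [1.2, -1.9, 12.9]
time: 47.05
position: [523.6, -311.5, 127.2]
ft_force: [0.7, -2.4, 15.5]
```

```bash
python3 -m crank '[0,0,0,0,0,0.0002,-1]' | sed -n '1,2p;4p';python3 -m crank '[0,0,0,0,0,0,-1]' | sed -n '2p;4p'; python3 -m crank '[0,0,0,0,0,0,-1]' | sed -n '2p;4p'; python3 -m crank '[0,0,0,0,0,0,-1, 0,0,0,0,0,0,-1]' | sed -n '1,2p;4p'
```

```text
time: 47.18
position: [523.7, -311.4, 127.2]
ft_force: [0.0, -2.0, 14.8]
position: [523.7, -311.4, 127.2]
ft_force: [-0.0, -2.6, 13.9]
position: [523.6, -311.4, 127.2]
ft_force: [0.4, -2.0, 15.3]
time: 47.68
position: [523.7, -311.4, 127.2]
ft_force: [0.9, -2.7, 15.2]
```

```bash
python3 -m crank '[0,0,0,0,0,0.0005,-1, 0,0,0,0,0,0,-1]' | sed -n '1,2p;4p';python3 -m crank '[0,0,0,0,0,0,-1, 0,0,0,0,0,0,-1]' | sed -n '2p;4p'; python3 -m crank '[0,0,0,0,0,0,-1, 0,0,0,0,0,0,-1, 0,0,0,0,0,0,-1]' | sed -n '1,2p;4p'
```

```text
time: 47.92
position: [523.8, -311.5, 127.0]
ft_force: [-0.5, -1.4, 16.8]
position: [523.8, -311.5, 127.1]
ft_force: [-0.4, -2.5, 15.2]
time: 48.55
position: [523.8, -311.5, 127.1]
ft_force: [-0.0, -1.0, 14.7]
```

```bash
python3 -m crank '[0,0,0,0,0,-0.003,-1, 0,0,0,0,0,-0.006,-1, 0,0,0,0,0,-0.02,-1, 0,0,0,0,0,-0.04,-1, 0,0,0,0,0,-0.03,-1]' | sed -n '1,2p;4p';python3 -m crank '[0,0,0,0,0,-0.015,-1, 0,0,0,0,0,-0.003,-1, 0,0,0,0,0,0,-1, 0,0,0,0,0,0,-1, 0,0,0,0,0,0,-1]' | sed -n '1,2p;4p'; python3 b.py s50.png; python3 m.py s50.png; python3 - <<'E'
from h import *
a=cv2.imread('pics/s45.png',0)[152:168,324:346]
b=cv2.imread('pics/s50.png',0)[140:180,316:356]
m=cv2.matchTemplate(cv2.resize(b,None,fx=8,fy=8,interpolation=2),cv2.resize(a,None,fx=8,fy=8,interpolation=2),cv2.TM_CCOEFF_NORMED);_,q,_,l=cv2.minMaxLoc(m);print('cap',l[0]/8-8,l[1]/8-12,q)
S=cv2.imread('pics/scene0.png',0);B=cv2.imread('pics/s50.png',0)
for n,(x,y,w,h) in dict(bottle=(175,198,34,58),timer=(248,172,26,24),film=(300,250,34,36)).items():
    m=cv2.matchTemplate(B[y-12:y+h+12,x-12:x+w+12],S[y:y+h,x:x+w],cv2.TM_CCOEFF_NORMED);_,q,_,l=cv2.minMaxLoc(m);print(n,l[0]-12,l[1]-12,round(q,3))
g=B.astype(float);V=[]
for v in range(158,168):
    x=np.where(g[v,322:352]>75)[0];V.append(322+(x[0]+x[-1])/2)
print(np.polyfit(range(158,168),V,1),V)
E
```

```text
time: 49.18
position: [521.6, -308.8, 224.0]
ft_force: [-0.0, 0.6, -0.2]
time: 49.8
position: [521.1, -308.7, 238.7]
ft_force: [-0.6, -0.2, 0.0]
[ 521.2 -308.7  239. ] [ 0.3 -0.   0.4]
s50.png blue shift vs s9 1.1999999999999993 -1.4000000000000004 0.913
s50.png 211 [238.2 241.1] [229 229] [247 250] 274 [275.6 201.1] [266 190] [283 213]
200 (np.int64(273), np.int64(281)) 204 (np.int64(271), np.int64(281)) 208 (np.int64(269), np.int64(281)) 212 (np.int64(271), np.int64(279)) 214  
cap 0.5 -0.5 0.9480599761009216
bottle 0 0 0.999
timer 0 0 0.872
film 0 0 0.96
[-1.84848485e-01  3.65687879e+02] [np.float64(336.5), np.float64(336.5), np.float64(336.0), np.float64(336.0), np.float64(335.5), np.float64(335.5), np.float64(335.5), np.float64(335.0), np.float64(335.0), np.float64(335.0)]
```

```bash
python3 -c "
from h import *
print(workorder.sign_off())"
```

```text
the job is handed in; nothing more can be done
None
```

The job is handed in, but sign-off returned no verdict. The orange side dropped, so I moved that heavier tube to the grey dock and pressed it onto the stop with about 15 to 17 N for over a second. The lighter tube still stands in the blue cup, and the bottle, timer and film roll did not move.

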